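Load the rinse rail and prime the flush pump

TASK

Slide every valve body on the counter into the sloping rinse rail from its open upper end, all with the nose port pointing downhill, so that they rest in a row against the stop inside the lipped tube. Then take the hand tamper and prime the flush pump with two full strokes: each time press its sprung plate squarely down in the middle until it bottoms out level, hold it there for a second, and let it come right up again. Finally stand the tamper back in the middle of its mat, without disturbing the other things on the counter.

Things in the scene. Friction and masses are not known exactly. Their poses are not given: they have to be found in the camera images.
- valve1_mid (a point): valve body (3 to 5 present, else None), all alike, 44x30x54, 60 g: black foot 34 long, 30 wide, 14 high; steel nose port 11 dia, 10 long ahead of it; white upright tab 24 long, 14 thick, from 14 to 54 up. Point: on the tab's axis, 27 above the underside, nose tip 22 ahead, tail 22 behind. x to the nose, y across the tab's thickness (grip the upper tab so), z up
- valve2_mid (a point): valve body (3 to 5 present, else None), all alike, 44x30x54, 60 g: black foot 34 long, 30 wide, 14 high; steel nose port 11 dia, 10 long ahead of it; white upright tab 24 long, 14 thick, from 14 to 54 up. Point: on the tab's axis, 27 above the underside, nose tip 22 ahead, tail 22 behind. x to the nose, y across the tab's thickness (grip the upper tab so), z up
- valve3_mid (a point): valve body (3 to 5 present, else None), all alike, 44x30x54, 60 g: black foot 34 long, 30 wide, 14 high; steel nose port 11 dia, 10 long ahead of it; white upright tab 24 long, 14 thick, from 14 to 54 up. Point: on the tab's axis, 27 above the underside, nose tip 22 ahead, tail 22 behind. x to the nose, y across the tab's thickness (grip the upper tab so), z up
- valve4_mid (a point): valve body (3 to 5 present, else None), all alike, 44x30x54, 60 g: black foot 34 long, 30 wide, 14 high; steel nose port 11 dia, 10 long ahead of it; white upright tab 24 long, 14 thick, from 14 to 54 up. Point: on the tab's axis, 27 above the underside, nose tip 22 ahead, tail 22 behind. x to the nose, y across the tab's thickness (grip the upper tab so), z up
- valve5_mid (a point): valve body (3 to 5 present, else None), all alike, 44x30x54, 60 g: black foot 34 long, 30 wide, 14 high; steel nose port 11 dia, 10 long ahead of it; white upright tab 24 long, 14 thick, from 14 to 54 up. Point: on the tab's axis, 27 above the underside, nose tip 22 ahead, tail 22 behind. x to the nose, y across the tab's thickness (grip the upper tab so), z up
- chute: rinse rail: smooth steel channel 300 long, 24 deg slope; valve bodies slide down by themselves. Origin: floor middle at the low end's stop. x UPHILL along the floor, z square out of it. x 0-236: tube 34 wide inside, lips (17 to 20.5 above floor) leave a 22 wide slot for the tabs. x 236-300: open entry, no lips or end wall, walls 20.5 high flaring from 34 to 48. Five bodies fill 220
- plate_top (a point): flush pump's press plate: a round steel plate 78 diameter on a white housing 120 x 120 and 32 high; this point is the middle of its upper face (60 above the counter when up); z up. The plate gimbals softly (3 N m/rad), so an off-centre push tilts it
- pump_stroke (a joint): how far the press plate is pressed down, in m: 0 up, 0.014 bottomed out; a spring pushes back with about 5 N at the top and 13 N at the bottom
- tamper_mid (a point): hand tamper: flat steel disc 54 diameter x 12 thick at the bottom, with a grey square handle 28 x 28 rising from the disc to the top; 75 high overall, 0.25 kg. This point is on its axis 37.5 above its underside; x and y are square to the handle's faces, z up
- mat_top (a point): the tamper's round black rubber mat, 84 diameter, 3 thick, fixed to the counter; this point is the middle of its upper face
- beaker: bystander, leave alone: clear beaker, 60 diameter x 75 high, origin at its underside
- bottle: bystander, leave alone: white bottle, 60 diameter x 160 high, origin at its underside
- dish: bystander, leave alone: steel dish, 110 diameter x 35 high, origin at its underside
- jar: bystander, leave alone: small jar, 56 diameter x 70 high, origin at its underside
- brush: bystander, leave alone: cleaning brush lying on the counter, origin at the middle of its underside
- roll: bystander, leave alone: flat tape roll, 48 diameter x 20 high, origin at its underside
Mind the look-alikes: they are no part of the job. Leave any orange or red look-alike of the part that bears tamper_mid alone.

How it is judged (in metres and radians):
On the way, in this order (a step that is already met when the one before it is completed fails the run):
1. all valve bodies rest in the tube of the rail, nose downhill, the first against the stop (x of valve1_mid in the frame of chute between 0.012 and 0.214 m and y of valve1_mid in the frame of chute between -0.006 and 0.006 m and z of valve1_mid in the frame of chute between 0.021 and 0.034 m and angle between each of valve1_mid, valve2_mid, valve3_mid, valve4_mid, valve5_mid's own x axis and vertical above 1.85 rad and linear speed of each of valve1, valve2, valve3, valve4, valve5 below 0.02 m/s and x of valve2_mid in the frame of chute between 0.012 and 0.214 m and y of valve2_mid in the frame of chute between -0.006 and 0.006 m and z of valve2_mid in the frame of chute between 0.021 and 0.034 m and x of valve3_mid in the frame of chute between 0.012 and 0.214 m and y of valve3_mid in the frame of chute between -0.006 and 0.006 m and z of valve3_mid in the frame of chute between 0.021 and 0.034 m and x of valve4_mid in the frame of chute between 0.012 and 0.214 m and y of valve4_mid in the frame of chute between -0.006 and 0.006 m and z of valve4_mid in the frame of chute between 0.021 and 0.034 m and x of valve5_mid in the frame of chute between 0.012 and 0.214 m and y of valve5_mid in the frame of chute between -0.006 and 0.006 m and z of valve5_mid in the frame of chute between 0.021 and 0.034 m and x of any of valve1_mid, valve2_mid, valve3_mid, valve4_mid, valve5_mid in the frame of chute below 0.03 m), for 0.2 s.
2. stroke 1: the plate is pressed down to its end by the upright tamper and stays level (value of joint pump_stroke above 0.0125 m and angle between plate_top's own z axis and vertical below 0.06 rad and angle between tamper_mid's own z axis and vertical below 0.09 rad and contact force between tamper and plate above 5 N and horizontal distance between tamper_mid and plate_top below 0.015 m), for 0.7 s.
3. the plate has come up again (value of joint pump_stroke below 0.003 m), for 0.1 s.
4. stroke 2: the plate is pressed down to its end again, as before (all of step 2), for 0.7 s.
At the end, for the whole second after the job is handed in: every valve body present is still inside the lipped tube (centre 12-214 mm from the stop, on the floor, within 6 mm of the middle), nose downhill, the lowest at most 30 mm from the stop; plate up (under 2 mm); tamper upright (0.1 rad), still, on its mat within 18 mm of the middle (all of step 1 and value of joint pump_stroke below 0.002 m and angle between tamper_mid's own z axis and vertical below 0.1 rad and horizontal distance between tamper_mid and mat_top below 0.018 m and z of tamper_mid in the frame of mat_top between 0.033 and 0.042 m and linear speed of tamper below 0.02 m/s); the robot touches nothing.
It fails at once if a bystander is shoved more than 40 mm (distance of any of beaker, bottle, dish, jar, brush, roll from where it was at the start of the episode above 0.04 m).
Of valve1, valve2, valve3, valve4, valve5 only 3 to 5 are there at a start; the rules pass over those that are not, and their reading is None.
At some moment in a run one of valve1, valve2, valve3, valve4, valve5, tamper may be knocked a few centimetres aside while the robot is not near it.
It also fails if it takes over 210 s, if anything falls off the work surface, if the arm or the gripper's body presses on something with over 40 N, if the wrist force passes 120 N, or if a joint passes its speed limit or range.

ROBOT

A 7-joint arm with a two-finger parallel gripper is mounted at the origin on the work surface. World frame = base frame: x ahead of the robot, y to its left, z up, the work surface at z = 0. Lengths are in mm, angles in rad, forces in N, time in s.
With the tool pointing down it reaches from about 425 to 800 mm from the base axis. Payload 8.3 kg.
Tool frame: the origin (TCP) lies at the very end of the fingers, on their centre line; the grasp point (between the pads) lies 19 mm behind it (env.tcp_to_grasp is the distance from the TCP to the grasp point, in mm); z points along the fingers, x is the direction in which the jaws open and shut, and the axes are right-handed (so a half turn about z gives the same grasp; the last joint's range is limited). The gripper opens to 85 mm and grips with 20 to 120 N. Pads are 22 mm wide; open, the fingers measure 114 mm over their backs; the gripper's body (76 mm by 85 mm) begins 54 mm behind the grasp point. The pads swing forward as they close: fully open they stand 13 mm farther back than shut.
Start: joints at [-1.36, 0.383, 0.016, 1.37, -0.006, 1.388, -0.046], TCP at [168.943, 601.715, 231.279] pointing down, gripper open.
Joint ranges: [-2.95, 2.95], [-0.25, 2.06], [-1.52, 1.56], [0.18, 2.33], [-1.44, 4.58], [0.02, 2.06], [-3.01, 3.01]. Speed limits (rad/s): [2.39, 2.39, 3.01, 3.01, 3.14, 3.14, 3.14].

INTERFACE

Orientations are given as a 3x3 rotation matrix whose columns are the frame's x, y, z axes.
In Python, from workcell import env, viewer gives the robot as it stands.
- The arm moves only by the tool servo_tool, never from a script. Its argument "motion" is a list of rows, each a list of 3 entries, a list of its own where there are three numbers: the shift along the tool's x, y, z in cm, then the turn about the tool's z in degrees, then the opening, from 0 (shut) to 1 (fully open). A call has 1 to 20 rows; each row shifts and turns the commanded pose from where the row before left it, along the tool's axes as they then stand; what a row does not reach is not made up. A row lasts 1/10 s, in which the tool goes at most 50 mm and 8.59 degrees, less where a joint would pass 70% of its speed; a pose out of reach is approached as far as the arm can. A call is refused whole if a number of a shift passes 5 or a number of a turn 8.59, either way. A call with a gripper value outside its range is refused whole. The fingers move at their own pace and stop on an object; the grip force is fixed at half the most. Time passes only in rows, so rows that do not move let the fingers close. It gives the time, the measured TCP pose, the force and the opening at its end, in the units of the state.
- env.observe(): the state, without advancing time (a new reading comes with each control period).
- viewer.get_image(name): name is "scene" or "top" or "wrist"; returns a dict with "frame" (480x640x3 uint8, red, green, blue), "intrinsics" (3x3 intrinsics, pixels), "k1" (the pictures are not rectified: a ray, as slopes to the right and down, at radius r is drawn at 1 + k1 r^2 times it, then the intrinsics apply), "position" and "rotation" of the camera in the world; the wrist camera has in their place "mount" (4x4, takes a point from camera to tool coordinates, whose origin is the TCP and whose axes are the tool frame's). Camera axes: x right, y down, z forward; pixel columns grow to the right and rows downward; lengths in mm; the calibration is good to about 2 mm. A picture is of the moment at which its call begins: read the wrist's pose just before it. There is no depth.
- env.hand_in(): hands the job in, once; it reports no verdict.
The state is a dict: "time": time; "joint_positions": joint angles; "joint_velocities": joint speeds; "tau": joint torques, N m; "position": TCP position; "tool_rot": TCP orientation; "ft_force": force on the tool from outside, world axes, zero at the start; "torque": the same for the moment, N m; "grip_width": opening from 0.0 (shut) to 1.0 (fully open).
Only numpy, scipy, OpenCV 4.12 (cv2) and the standard library are available. Lean on these libraries where they do the work, as an engineer would, in place of code of your own. Each camera call takes 0.05 s, during which the arm holds its last target.

## Working session

There is one attempt and no reset: what is moved stays moved. The work goes in short steps, Python scripts to look and compute and a tool call to move; the robot and the scene stay as the last step left them, time stands still between calls to the robot, and variables do not carry over. Pictures are saved under pics/ and viewed, and the job is handed in when it is done.

Besides the shell and the picture viewer there is one more tool, called as a command line: name --argument value ..., lists and objects as JSON in quotes. servo_tool: Moves the arm, as the interface text tells. Its arguments: {"type":"object","properties":{"motion":{"type":"array","items":{"type":"array"}}},"required":["motion"]}

```bash
ls; mkdir -p pics
python3 - <<'E'
from workcell import env, viewer
import cv2, numpy as np
s=env.observe(); print({k:np.round(v,3).tolist() if not isinstance(v,(int,float)) else v for k,v in s.items()})
for n in ["scene","top","wrist"]:
    d=viewer.get_image(n); cv2.imwrite(f"pics/{n}0.png",d["frame"][:,:,::-1])
    print(n,{k:np.round(v,4).tolist() for k,v in d.items() if k!="frame"})
E
```

```text
pics
{'time': 0.0, 'joint_positions': [-1.36, 0.384, 0.016, 1.371, -0.006, 1.388, -0.047], 'joint_velocities': [-0.0, 0.001, 0.0, 0.0, -0.001, 0.001, 0.001], 'tau': [-0.001, -62.761, 0.844, -37.181, 0.017, 0.014, 0.0], 'position': [168.834, 601.245, 230.276], 'tool_rot': [[0.27, 0.963, -0.0], [0.963, -0.27, -0.002], [-0.002, 0.0, -1.0]], 'ft_force': [-0.425, -0.671, 1.481], 'torque': [0.009, 0.006, 0.032], 'grip_width': 1.0001859692851494}
scene {'intrinsics': [[552.1334, 0.0, 314.7785], [0.0, 552.1334, 238.7479], [0.0, 0.0, 1.0]], 'k1': -0.1187, 'position': [904.523, 435.8119, 1068.5962], 'rotation': [[-0.7526, 0.5614, -0.3441], [0.6585, 0.6479, -0.383], [0.0079, -0.5148, -0.8573]]}
top {'intrinsics': [[534.4142, 0.0, 319.8541], [0.0, 534.4142, 239.7634], [0.0, 0.0, 1.0]], 'k1': 0.0335, 'position': [406.6468, -11.3946, 1276.3073], 'rotation': [[-0.0115, -0.9961, 0.0872], [-0.9999, 0.0117, 0.001], [-0.002, -0.0872, -0.9962]]}
wrist {'intrinsics': [[349.9755, 0.0, 314.5001], [0.0, 349.9755, 241.7969], [0.0, 0.0, 1.0]], 'k1': -0.0046, 'mount': [[1.0, -0.0004, 0.0004, -0.3608], [0.0003, 0.9446, 0.3283, -83.9514], [-0.0005, -0.3283, 0.9446, -141.323], [0.0, 0.0, 0.0, 1.0]]}
```

View pics/scene0.png

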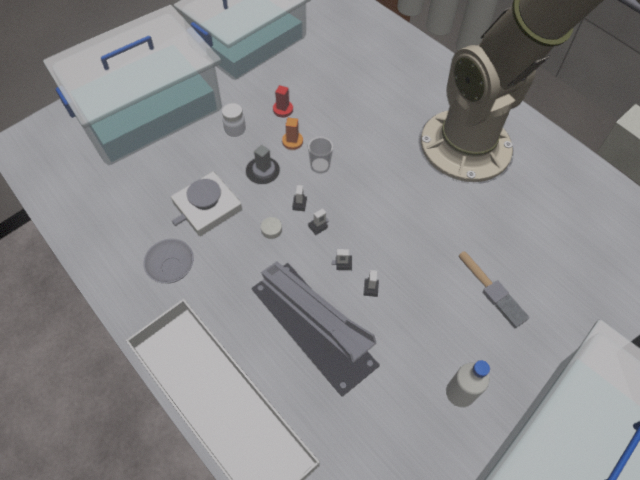

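View pics/top0.png

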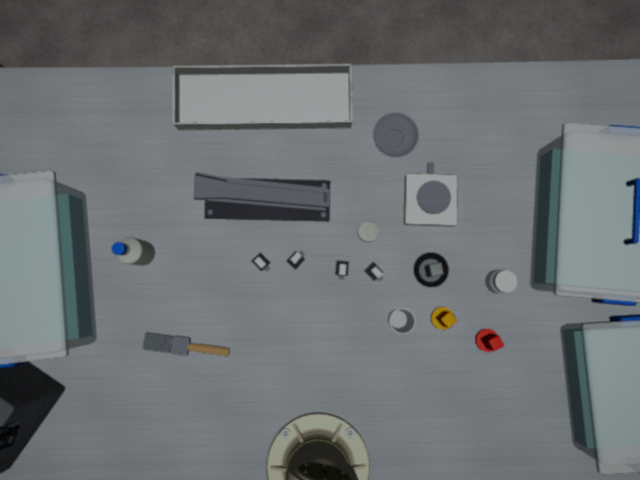

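View pics/wrist0.png

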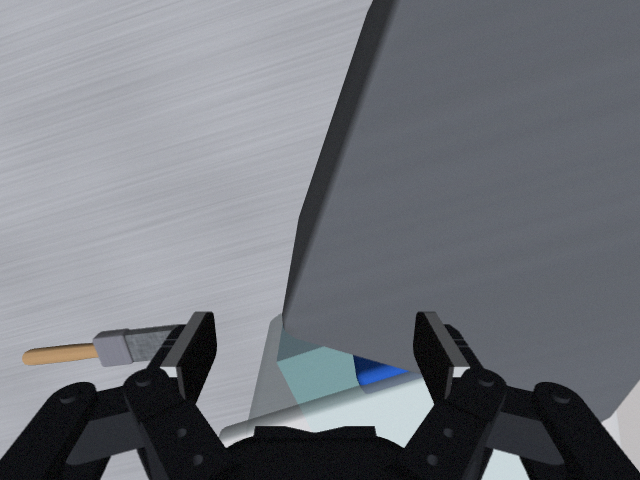

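```bash
cat > h.py <<'E'
import cv2, numpy as np, os
from workcell import env, viewer
def cam(name):
    s=env.observe() if name=="wrist" else None
    d=viewer.get_image(name)
    if name=="wrist":
        M=np.array(d["mount"]);R=np.array(s["tool_rot"]);p=np.array(s["position"])
        d["rotation"]=R@M[:3,:3]; d["position"]=R@M[:3,3]+p
    return d
def ray(d,uv):
    K=np.array(d["intrinsics"]);uv=np.atleast_2d(uv).astype(float)
    xd=(uv-K[:2,2])/[K[0,0],K[1,1]]
    x=xd.copy()
    for _ in range(20):
        x=xd/(1+d["k1"]*(x**2).sum(1,keepdims=True))
    r=np.c_[x,np.ones(len(x))]@np.array(d["rotation"]).T
    return np.array(d["position"]),r
def onz(d,uv,z):
    o,r=ray(d,uv); t=(z-o[2])/r[:,2]; return o+r*t[:,None]
def proj(d,P):
    P=np.atleast_2d(P); c=(P-np.array(d["position"]))@np.array(d["rotation"])
    x=c[:,:2]/c[:,2:]; x=x*(1+d["k1"]*(x**2).sum(1,keepdims=True))
    K=np.array(d["intrinsics"]); return x*[K[0,0],K[1,1]]+K[:2,2]
def tri(d1,uv1,d2,uv2):
    o1,r1=ray(d1,uv1);o2,r2=ray(d2,uv2);r1=r1[0];r2=r2[0]
    A=np.c_[r1,-r2];t=np.linalg.lstsq(A,o2-o1,rcond=None)[0]
    a=o1+r1*t[0];b=o2+r2*t[1];return (a+b)/2,np.linalg.norm(a-b)
def crop(d,x0,y0,x1,y1,f,name):
    im=d["frame"][y0:y1,x0:x1,::-1]; im=cv2.resize(im,None,fx=f,fy=f,interpolation=cv2.INTER_CUBIC); cv2.imwrite("pics/"+name,im)
E
python3 - <<'E'
from h import *
t=cam("top");s=cam("scene")
crop(t,180,160,480,300,2.66,"t1.png");crop(s,150,130,400,400,2.2,"s1.png")
print(onz(t,[[261,261],[296,259],[342,268],[374,271]],54).round())
print(onz(t,[[434,270],[433,197],[431,270],[368,231]],60).round())
print(onz(t,[[205,200],[205,220],[330,220],[330,180]],2).round())
E
```

```text
[[ 467.  125.   54.]
 [ 470.   45.   54.]
 [ 448.  -60.   54.]
 [ 441. -133.   54.]]
[[ 441. -268.   60.]
 [ 609. -271.   60.]
 [ 441. -262.   60.]
 [ 532. -121.   60.]]
[[618. 265.   2.]
 [569. 265.   2.]
 [566. -35.   2.]
 [663. -36.   2.]]
```

View pics/t1.png

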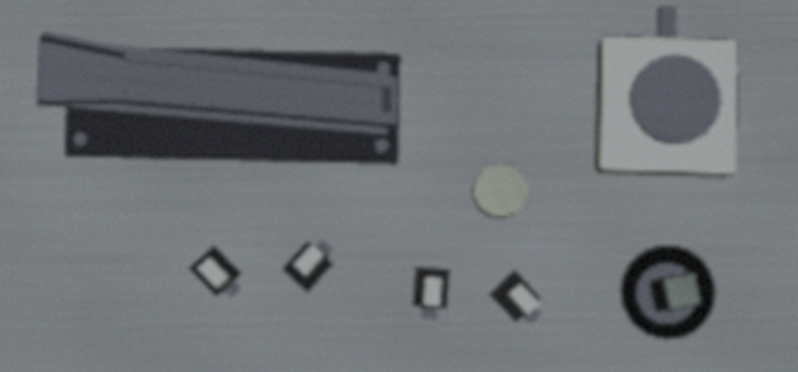

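View pics/s1.png

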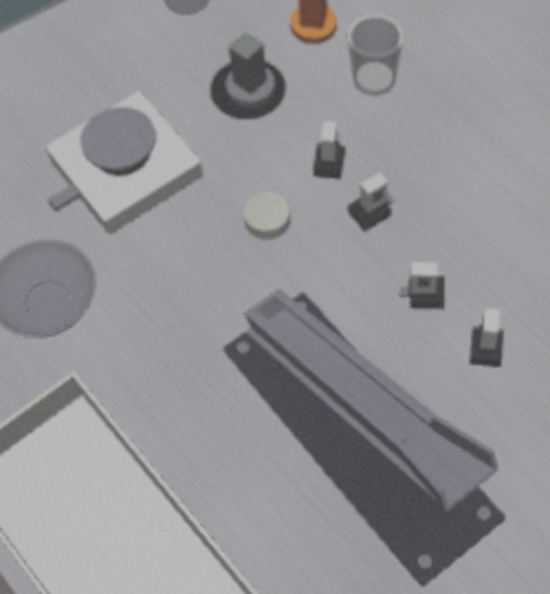

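servo_tool --motion '[[[-2.9, 3.4, -0.5], 0, 0.6], [[-2.9, 3.4, -0.5], 0, 0.6], [[-2.9, 3.4, -0.5], 0, 0.6], [[-2.9, 3.4, -0.5], 0, 0.6], [[-2.9, 3.4, -0.5], 0, 0.6], [[-2.9, 3.4, -0.5], 0, 0.6], [[-2.9, 3.4, -0.5], 0, 0.6], [[-2.9, 3.4, -0.5], 0, 0.6], [[-2.9, 3.4, -0.5], 0, 0.6], [[-2.9, 3.4, -0.5], 0, 0.6], [[-2.9, 3.4, -0.5], 0, 0.6], [[-2.9, 3.4, -0.5], 0, 0.6], [[-2.9, 3.4, -0.5], 0, 0.6], [[-2.9, 3.4, -0.5], 0, 0.6]]'

```text
time: 1.65
position: [518.1, 80.5, 301.7]
tool_rot: [[0.27, 0.963, 0.0], [0.963, -0.27, 0.0], [0.0, 0.0, -1.0]]
ft_force: [1.6, 0.8, -0.0]
grip_width: 0.593
```

servo_tool --motion '[[[0, 0, 0], 8.2, 0.6], [[0, 0, 0], 8.2, 0.6], [[0, 0, 0], 8.2, 0.6], [[0, 0, 0], 8.2, 0.6], [[0, 0, 0], 8.2, 0.6], [[0, 0, 0], 8.2, 0.6], [[0, 0, 0], 8.2, 0.6], [[0, 0, 0], 8.2, 0.6], [[0, 0, 0], 8.2, 0.6], [[0, 0, 0], 0, 0.6], [[0, 0, 0], 0, 0.6]]'

```text
time: 2.75
position: [517.4, 82.2, 301.2]
tool_rot: [[1.0, 0.013, -0.0], [0.013, -1.0, -0.0], [-0.0, 0.0, -1.0]]
ft_force: [0.3, -0.1, 0.6]
grip_width: 0.6
```

Run:
```python
from h import *
s=env.observe();print(np.round(s["joint_positions"],2),np.round(s["position"],1),np.round(s["tool_rot"],3).tolist())
w=cam("wrist");cv2.imwrite("pics/w1.png",w["frame"][:,:,::-1])
t=cam("top");sc=cam("scene");cv2.imwrite("pics/t2.png",t["frame"][:,:,::-1]);cv2.imwrite("pics/s2.png",sc["frame"][:,:,::-1])
```

```text
[-0.75  0.15  0.61  1.54 -0.08  1.48 -0.13] [517.4  82.2 301.2] [[1.0, 0.013, -0.0], [0.013, -1.0, -0.0], [-0.0, 0.0, -1.0]]
```

View pics/w1.png

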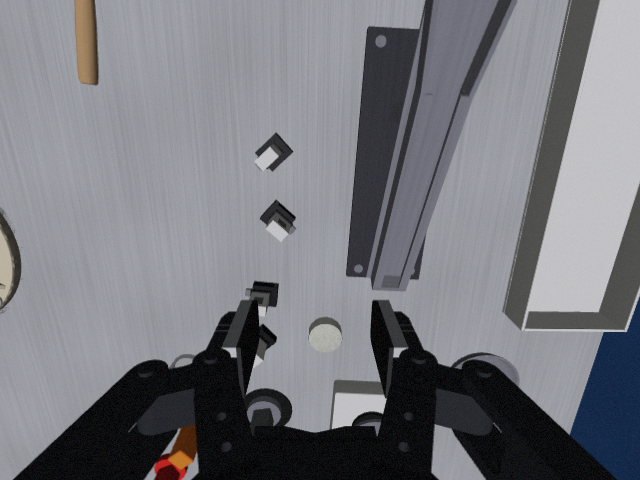

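Run:
```python
from h import *
w=cam("wrist");t=cam("top");sc=cam("scene")
crop(w,340,0,530,300,2,"w2.png");crop(t,185,165,345,230,5,"t3.png");crop(sc,245,255,385,400,4,"s3.png")
import pickle;pickle.dump((w,t,sc),open("v1.pkl","wb"))
```

```text
(no output)
```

View pics/w2.png

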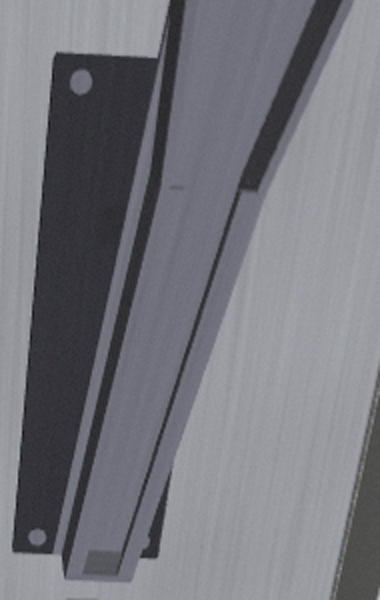

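View pics/t3.png

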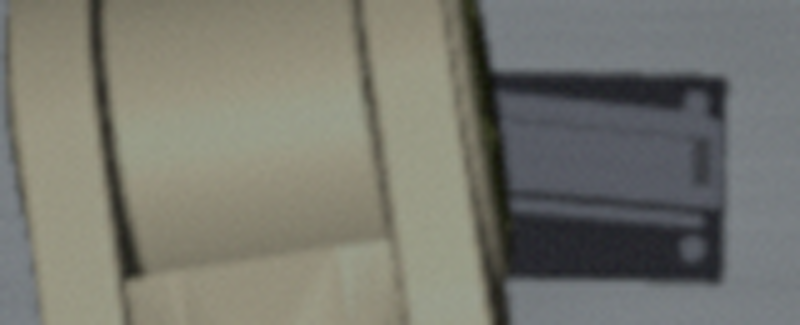

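View pics/s3.png

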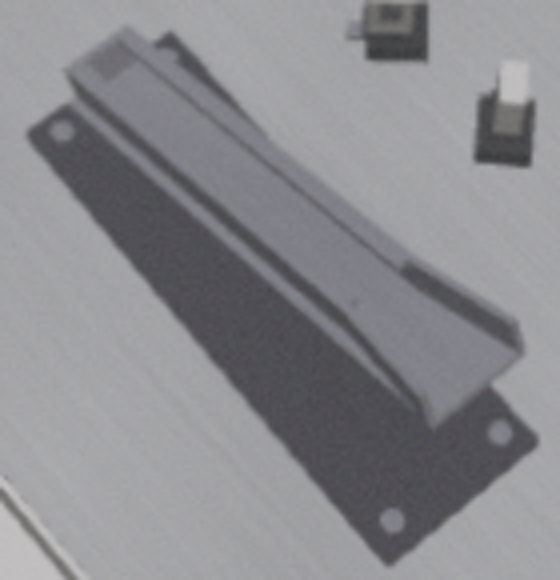

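servo_tool --motion '[[[3.3, -1.6, 0], 0.75, 0.6], [[3.3, -1.6, 0], 0, 0.6], [[3.2, -1.6, 0], 0, 0.6], [[0, 0, 0], 0, 0.6], [[0, 0, 0], 0, 0.6]]'

```text
time: 3.55
position: [615.7, 130.2, 300.0]
tool_rot: [[1.0, -0.003, -0.002], [-0.003, -1.0, -0.002], [-0.002, 0.002, -1.0]]
ft_force: [-0.3, -1.5, 0.6]
grip_width: 0.599
```

Run:
```python
from h import *
w=cam("wrist");cv2.imwrite("pics/w3.png",w["frame"][:,:,::-1])
crop(w,230,0,430,300,2,"w4.png")
import pickle;pickle.dump(w,open("v2.pkl","wb"));print(w["position"],w["rotation"])
```

```text
[617.03518471 214.76189742 441.13092735] [[ 0.99999119 -0.00282753 -0.003102  ]
 [-0.00369258 -0.94401161 -0.32989156]
 [-0.00199554  0.3299001  -0.94401374]]
```

View pics/w4.png

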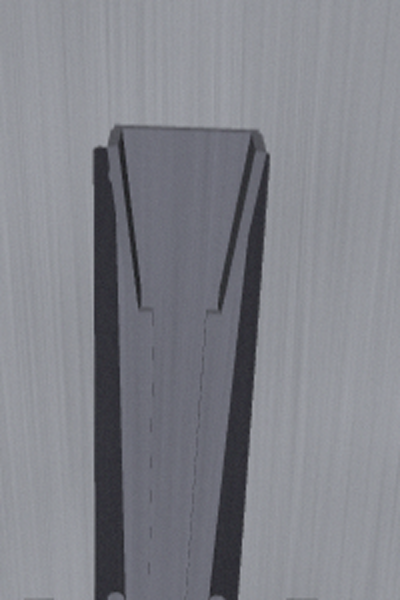

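View pics/w3.png

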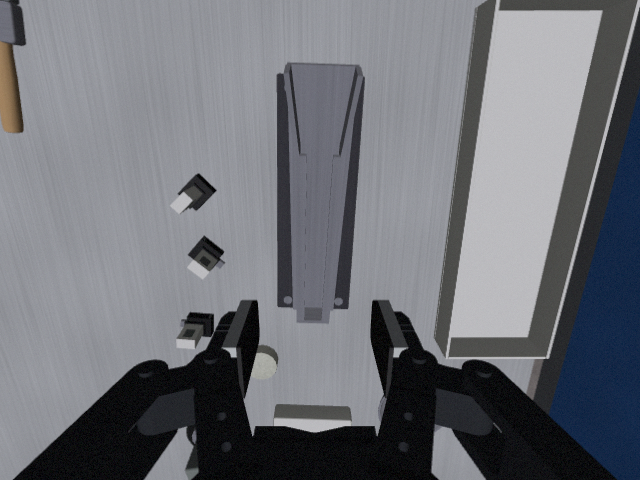

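Run:
```python
from h import *
import pickle
w=pickle.load(open("v2.pkl","rb"))
crop(w,270,50,380,170,5,"w5.png");crop(w,260,270,380,340,6,"w6.png")
w,t,s=pickle.load(open("v1.pkl","rb"))
crop(w,400,60,500,130,6,"w7.png");crop(w,340,240,440,310,6,"w8.png")
```

```text
(no output)
```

View pics/w5.png

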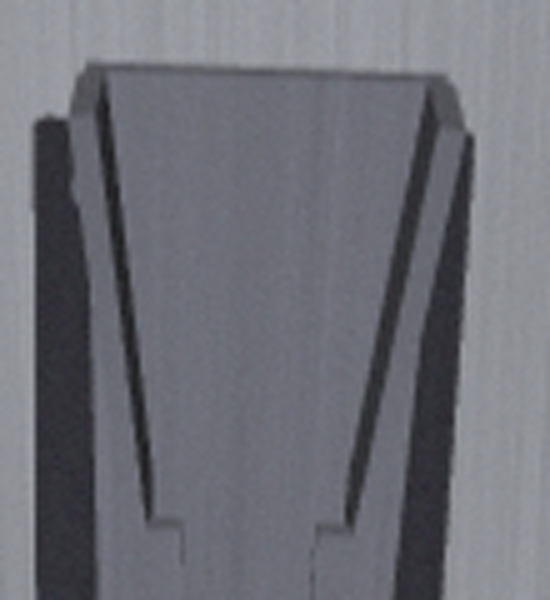

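View pics/w6.png

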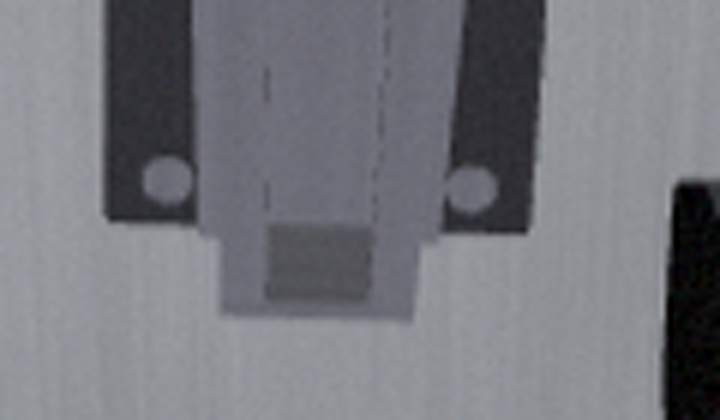

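View pics/w7.png

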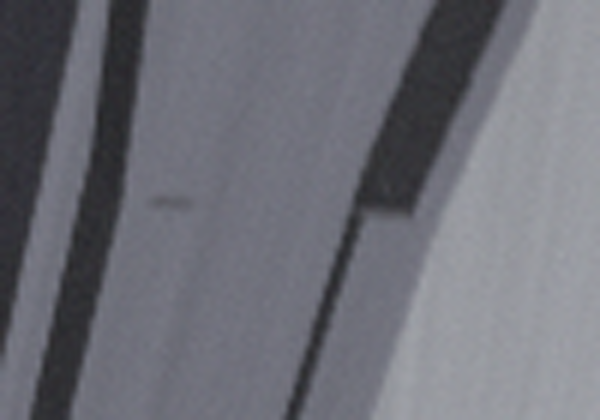

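View pics/w8.png

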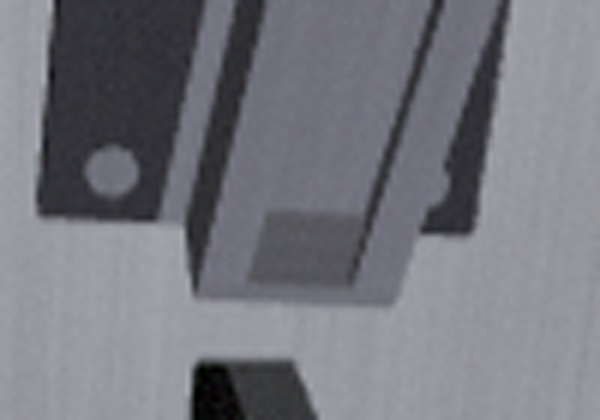

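```bash
cat > chute.py <<'E'
from h import *
import pickle
from scipy.optimize import least_squares
v2=pickle.load(open("v2.pkl","rb"));v1,_,_=pickle.load(open("v1.pkl","rb"))
obs=[(v2,(236,11,20.5),(306.2,155.2)),(v2,(236,-11,20.5),(333.2,155.4)),(v2,(236,17,20.5),(299.6,154)),(v2,(236,-17,20.5),(340.4,155.2)),
(v2,(300,24,0),(291.4,64)),(v2,(300,-24,0),(356,65.2)),(v2,(300,24,20.5),(289.4,73)),(v2,(300,-24,20.5),(358,75.6)),
(v2,(0,11,20.5),(304.2,320)),(v2,(0,-11,20.5),(321.7,320)),
(v1,(236,11,20.5),(431.7,93.8)),(v1,(236,-11,20.5),(460,94.7)),(v1,(236,17,20.5),(425,93.3)),(v1,(236,-17,20.5),(468.7,95.3)),
(v1,(0,11,20.5),(381.7,287.2)),(v1,(0,-11,20.5),(398.7,287.5))]
def pose(p):
    yaw=p[3];s=np.radians(24);c=np.array([np.cos(yaw),np.sin(yaw),0]);x=c*np.cos(s)+[0,0,np.sin(s)];z=-c*np.sin(s)+[0,0,np.cos(s)]
    return np.c_[x,np.cross(z,x),z]
def res(p):
    R=pose(p);return np.concatenate([(proj(d,np.array(q)@R.T+p[:3])[0]-uv) for d,q,uv in obs])
r=least_squares(res,[615,-10,15,1.57],loss="soft_l1")
print(r.x.round(3),np.degrees(r.x[3]));print(r.fun.reshape(-1,2).round(1).tolist())
np.save("chute.npy",r.x)
R=pose(r.x)
for x in (0,12,236,266,290,300): print(x,(R@[x,0,0]+r.x[:3]).round(1))
E
python3 chute.py
```

```text
[613.766 -20.344  30.098   1.536] 88.02787959148307
[[0.5, -0.2], [0.1, 0.4], [-0.2, 0.7], [0.2, 0.8], [-0.3, -0.7], [-0.4, 0.3], [-0.1, -0.6], [-0.3, -0.9], [0.3, -0.5], [-0.1, -0.0], [1.1, 0.1], [0.5, 0.6], [0.2, 0.2], [-0.7, 0.4], [-0.5, -0.7], [0.1, -0.3]]
0 [613.8 -20.3  30.1]
12 [614.1  -9.4  35. ]
236 [621.2 195.1 126.1]
266 [622.1 222.5 138.3]
290 [622.9 244.4 148.1]
300 [623.2 253.6 152.1]
```

```bash
cat > valves.py <<'E'
from h import *
# tab tops: bright white rects at z=54 ; returns centre and long-axis azimuth (mod 180)
def tabs(d,thr,xr=(380,560),yr=(-260,200),z=54,mask=None):
    g=d["frame"].min(axis=2)
    m=(g>thr).astype(np.uint8)
    if mask is not None: m[mask]=0
    n,l,st,c=cv2.connectedComponentsWithStats(m)
    out=[]
    for i in range(1,n):
        if st[i,4]<20 or st[i,4]>3000: continue
        P=onz(d,[c[i]],z)[0]
        if not(xr[0]<P[0]<xr[1] and yr[0]<P[1]<yr[1]): continue
        ys,xs=np.where(l==i); W=onz(d,np.c_[xs,ys],z)[:,:2].astype(np.float32)
        r=cv2.minAreaRect(W); b=cv2.boxPoints(r);e1=b[1]-b[0];e2=b[2]-b[1]
        e=e1 if np.hypot(*e1)>np.hypot(*e2) else e2
        C=np.cov(W.T);w,v=np.linalg.eigh(C);pc=np.degrees(np.arctan2(v[1,1],v[0,1]))%180
        out.append((np.round(c[i],1).tolist(),np.round(P[:2],1).tolist(),np.round(r[0],1).tolist(),np.round(sorted(r[1]),1).tolist(),round(float(np.degrees(np.arctan2(e[1],e[0]))%180),1),round(float(pc),1)))
    return out
E
python3 - <<'E'
from valves import *
import pickle
v2=pickle.load(open("v2.pkl","rb"));v1,t,s=pickle.load(open("v1.pkl","rb"))
for n,d in (("v1",v1),("v2",v2),("s",s)):
    g=d["frame"].min(axis=2)
    for thr in (185,205,):
        print(n,thr)
        for o in tabs(d,thr): print(o)
crop(v1,230,110,330,380,3,"w9.png")
E
```

```text
v1 185
([265.7, 158.7], [464.6, 126.4], [464.6, 126.4], [12.3, 22.6], 41.1, 39.5)
([276.6, 230.9], [474.4, 44.3], [474.4, 44.3], [12.2, 22.5], 137.0, 137.9)
([261.8, 311.1], [453.2, -61.9], [453.4, -61.9], [7.6, 11.6], 87.7, 83.7)
([256.9, 360.8], [443.8, -137.5], [444.6, -138.9], [8.4, 19.9], 75.8, 70.1)
v1 205
v2 185
([180.7, 202.9], [464.8, 126.5], [464.9, 126.6], [11.4, 22.1], 42.0, 42.3)
([197.5, 269.3], [474.5, 44.7], [474.8, 44.5], [11.6, 22.0], 137.8, 140.1)
([185.0, 343.5], [446.0, -60.8], [446.0, -61.3], [10.9, 21.0], 174.3, 4.8)
v2 205
s 185
([298.8, 189.1], [438.2, -140.1], [437.6, -140.0], [9.1, 16.9], 49.6, 41.9)
([319.0, 212.9], [446.4, -61.4], [446.6, -61.3], [9.1, 14.1], 170.0, 166.8)
([342.4, 251.6], [474.0, 44.7], [474.3, 45.4], [9.8, 19.1], 137.6, 135.3)
([373.1, 275.0], [463.7, 127.3], [463.1, 127.9], [10.4, 18.9], 45.9, 39.9)
s 205
```

View pics/w9.png

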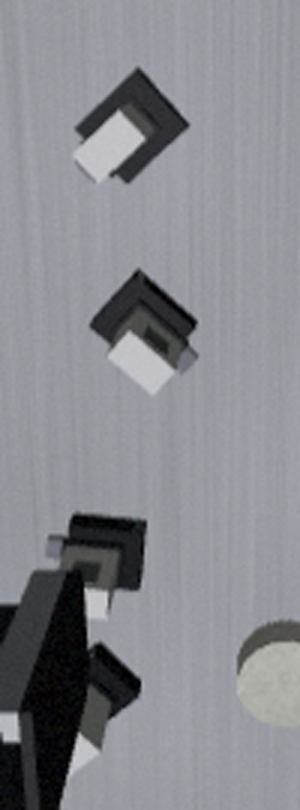

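servo_tool --motion '[[[-3.8, 0.1, 1], 0, 0.6], [[-3.8, 0.1, 1], 0, 0.6], [[-3.8, 0.1, 1], 0, 0.6], [[-3.7, 0.1, 1], 0, 0.6], [[0, 0, 2], 8, 0.6], [[0, 0, 2], 8, 0.6], [[0, 0, 2], 8, 0.6], [[0, 0, 2], 8, 0.6], [[0, 0, 2], 8, 0.6], [[0, 0, 2], 7.8, 0.6], [[0, 0, 2], 0, 0.6], [[0, 0, 0], 0, 0.6], [[0, 0, 0], 0, 0.6]]'

```text
time: 4.9
position: [464.2, 126.4, 122.2]
tool_rot: [[0.669, -0.743, 0.0], [-0.743, -0.669, 0.001], [-0.0, -0.001, -1.0]]
ft_force: [0.5, -0.8, 0.0]
grip_width: 0.6
```

Run:
```python
from valves import *
s=env.observe();print(np.round(s["position"],1),np.round(s["tool_rot"],3).tolist(),np.round(s["joint_positions"],2))
w=cam("wrist");cv2.imwrite("pics/w10.png",w["frame"][:,:,::-1])
for o in tabs(w,170): print(o)
```

```text
[464.2 126.4 122.2] [[0.669, -0.743, 0.0], [-0.743, -0.669, 0.001], [-0.0, -0.001, -1.0]] [-0.9   0.18  0.63  1.93 -0.12  1.07 -1.06]
([313.8, 258.5], [465.0, 126.8], [464.5, 126.6], [13.6, 23.7], 42.5, 42.1)
([420.0, 321.2], [479.4, 41.4], [477.9, 41.8], [13.9, 15.0], 137.4, 83.3)
([584.6, 365.5], [534.2, -74.9], [533.8, -77.1], [32.5, 37.4], 177.8, 175.2)
([397.3, 351.3], [451.9, 35.1], [452.1, 34.0], [6.8, 7.1], 132.0, 14.1)
([610.3, 371.6], [543.7, -93.6], [543.7, -93.4], [2.7, 5.4], 131.8, 142.9)
([584.0, 385.9], [523.4, -90.2], [522.7, -90.2], [10.5, 11.9], 73.3, 57.9)
```

View pics/w10.png

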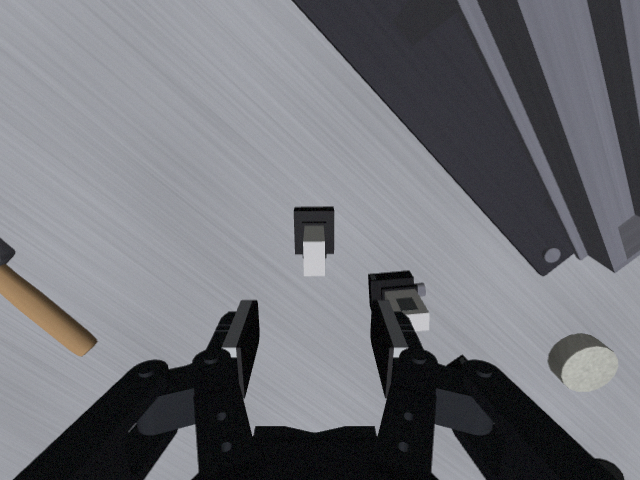

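servo_tool --motion '[[[0, 0, 3], 0, 0.6], [[0, 0, 3], 0, 0.6], [[0, 0, 2], 0, 0.6], [[0, 0, 1], 0, 0.6], [[0, 0, 0.4], 0, 0.5], [[0, 0, 0], 0, 0.3], [[0, 0, 0], 0, 0.1], [[0, 0, 0], 0, 0], [[0, 0, 0], 0, 0], [[0, 0, 0], 0, 0], [[0, 0, 0], 0, 0]]'

```text
time: 6.05
position: [465.3, 127.1, 28.4]
tool_rot: [[0.669, -0.744, 0.002], [-0.744, -0.669, 0.001], [0.0, -0.002, -1.0]]
ft_force: [-1.9, -0.5, 6.8]
grip_width: 0.155
```

servo_tool --motion '[[[0, 0, -2], 0, 0], [[0, 0, -4], 0, 0], [[0, 0, -4], -7.7, 0], [[0, 0, -4], -7.7, 0], [[0, 0, -4], -7.7, 0], [[0, 0, -2], -7.7, 0], [[0, 0, 0], -7.7, 0], [[0, 0, 0], -7.6, 0], [[3.1, -2, 0], 0, 0], [[3.1, -2, 0], 0, 0], [[3.1, -2, 0], 0, 0], [[3.1, -2, 0], 0, 0], [[3, -2, 0], 0, 0], [[0, 0, 0], 0, 0], [[0, 0, 0], 0, 0]]'

```text
time: 7.55
position: [621.8, 221.5, 226.3]
tool_rot: [[0.999, -0.033, -0.001], [-0.033, -0.999, -0.002], [-0.001, 0.002, -1.0]]
ft_force: [-0.9, -0.4, 0.0]
grip_width: 0.153
```

```bash
cat > tgt.py <<'E'
from h import *
# delta in tool axes (cm) from present pose to world target xy, z and tool-x azimuth
def tgt(x,y,z,az):
    s=env.observe();R=np.array(s["tool_rot"]);p=np.array(s["position"])
    d=R.T@(np.array([x,y,z])-p)/10
    a=np.degrees(np.arctan2(R[1,0],R[0,0]))
    t=a-az; c,sn=np.cos(np.radians(az)),np.sin(np.radians(az))
    d2=[c*(x-p[0])+sn*(y-p[1]), sn*(x-p[0])-c*(y-p[1]), -(z-p[2])]
    print("pos",p.round(1),"az",a.round(2),"shift now-axes",d.round(2),"turn",round((t+180)%360-180,2),"shift after turn",(np.array(d2)/10).round(2))
E
python3 - <<'E'
from tgt import *
tgt(622.2,222.4,180,-1.97)
w=cam("wrist");cv2.imwrite("pics/w11.png",w["frame"][:,:,::-1])
E
```

```text
pos [621.8 221.5 226.3] az -1.92 shift now-axes [ 0.04 -0.1   4.63] turn 0.05 shift after turn [ 0.04 -0.09  4.63]
```

View pics/w11.png

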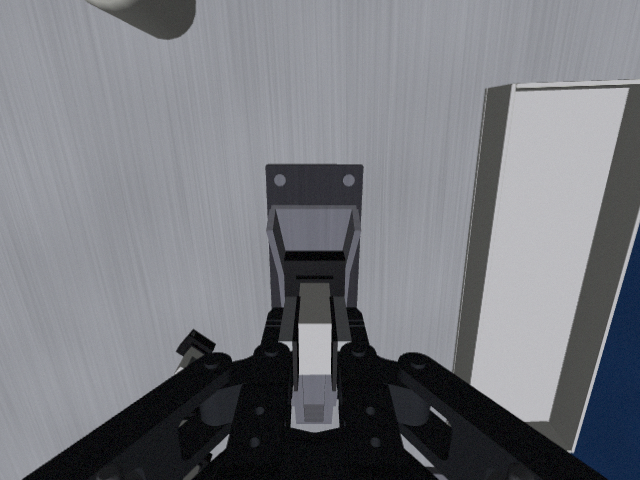

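servo_tool --motion '[[[0, 0, 1.5], 0, 0], [[0, 0, 1.5], 0, 0], [[0, 0, 1], 0, 0], [[0, 0, 0.5], 0, 0], [[0, 0, 0], 0, 0], [[0, 0, 0], 0, 0]]'

```text
time: 8.2
position: [621.8, 221.5, 182.5]
tool_rot: [[0.999, -0.034, 0.0], [-0.034, -0.999, 0.0], [0.0, -0.0, -1.0]]
ft_force: [0.2, -1.2, -0.6]
grip_width: 0.151
```

Run:
```python
from tgt import *
tgt(622.2,222.4,180,-1.97); print(env.observe()["ft_force"])
w=cam("wrist");crop(w,200,150,440,480,1.8,"w12.png")
```

```text
pos [621.8 221.5 182.5] az -1.94 shift now-axes [ 0.04 -0.09  0.25] turn 0.03 shift after turn [ 0.04 -0.09  0.25]
[ 0.24875565 -1.1874253  -0.56500059]
```

View pics/w12.png

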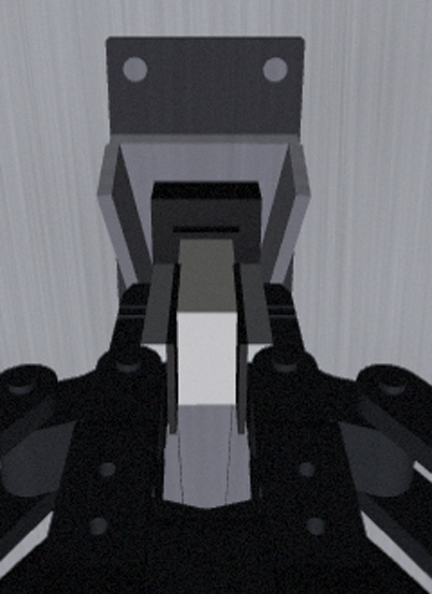

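servo_tool --motion '[[[0.05, -0.1, 0.2], 0, 0], [[0, 0, 0.2], 0, 0], [[0, 0, 0.1], 0, 0], [[0, 0, 0], 0, 0]]'

```text
time: 8.65
position: [622.6, 222.3, 177.7]
tool_rot: [[0.999, -0.034, 0.001], [-0.034, -0.999, 0.0], [0.001, -0.0, -1.0]]
ft_force: [0.4, -1.1, 2.3]
grip_width: 0.153
```

servo_tool --motion '[[[0, 0, 0.1], 0, 0], [[0, 0, 0], 0, 0], [[0, 0, 0], 0, 0.22], [[0, 0, 0], 0, 0.22], [[0, 0, 0], 0, 0.22], [[0, 0, 0], 0, 0.22], [[0, 0, 0], 0, 0.22], [[0, 0, 0], 0, 0.22]]'

```text
time: 9.45
position: [622.2, 222.5, 176.2]
tool_rot: [[0.999, -0.034, -0.0], [-0.034, -0.999, -0.0], [-0.0, 0.0, -1.0]]
ft_force: [0.8, -0.5, 0.2]
grip_width: 0.221
```

Run:
```python
from tgt import *
w=cam("wrist");crop(w,200,150,440,480,1.8,"w13.png");s=cam("scene");crop(s,200,200,420,400,3,"s13.png")
```

View pics/w13.png

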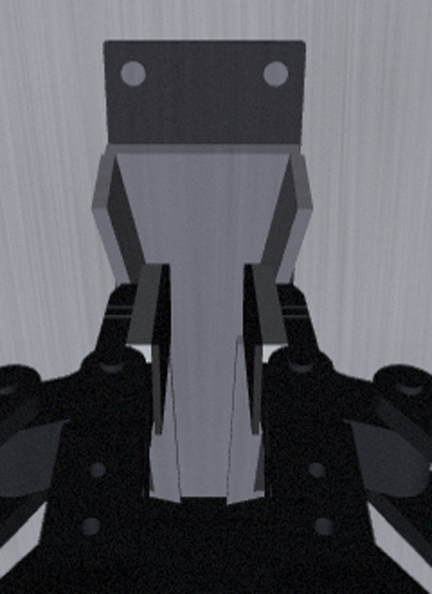

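View pics/s13.png

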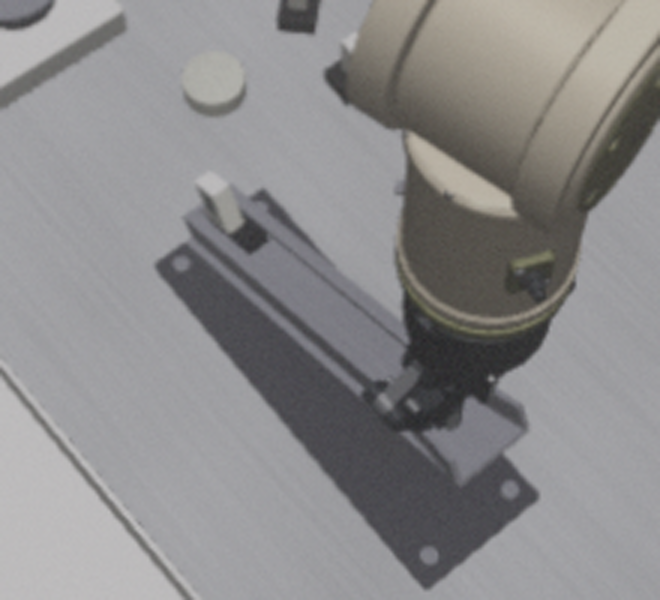

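servo_tool --motion '[[[0, 0, -3], 0, 0.22], [[0, 0, -3], 0, 0.5], [[-2.8, 3.6, 0], 0, 0.6], [[-2.8, 3.6, 0], 0, 0.6], [[-2.8, 3.6, 0], 0, 0.6], [[-2.8, 3.7, 1], 0, 0.6], [[-2.9, 3.8, 1], 0, 0.6], [[0, 0, 1.6], -8.3, 0.6], [[0, 0, 1.6], -8.3, 0.6], [[0, 0, 1.6], -8.3, 0.6], [[0, 0, 1.6], -8.3, 0.6], [[0, 0, 1.6], -8.4, 0.6], [[0, 0, 1.6], -8.4, 0.6], [[0, 0, 0], 0, 0.6], [[0, 0, 0], 0, 0.6]]'

```text
time: 11.05
position: [475.2, 44.2, 120.7]
tool_rot: [[0.672, 0.741, -0.0], [0.741, -0.672, -0.0], [-0.0, 0.0, -1.0]]
ft_force: [0.2, 0.0, 0.4]
grip_width: 0.601
```

Run:
```python
from tgt import *
from valves import *
w=cam("wrist");cv2.imwrite("pics/w14.png",w["frame"][:,:,::-1])
for o in tabs(w,170): print(o)
tgt(474.5,44.5,28,48)
```

```text
([313.3, 257.4], [474.0, 44.4], [474.3, 44.3], [13.6, 24.1], 137.8, 139.5)
([171.3, 325.0], [445.4, -61.4], [445.6, -61.3], [14.0, 24.0], 174.2, 175.9)
([231.6, 351.2], [487.9, -46.3], [487.5, -47.7], [6.7, 7.7], 47.8, 169.9)
([94.1, 380.4], [437.7, -139.4], [438.0, -139.4], [14.0, 23.8], 42.0, 45.3)
pos [475.6  44.3 121.1] az 47.8 shift now-axes [-0.06 -0.1   9.31] turn -0.2 shift after turn [-0.06 -0.1   9.31]
```

View pics/w14.png

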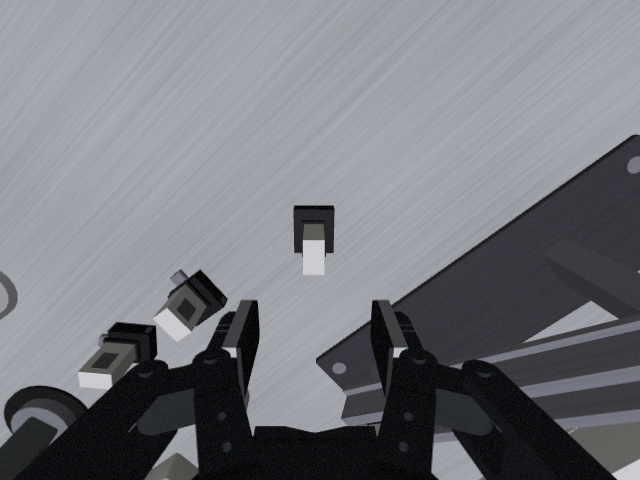

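servo_tool --motion '[[[-0.05, -0.05, 3], 0, 0.6], [[0, 0, 3], 0, 0.6], [[0, 0, 2], 0, 0.6], [[0, 0, 1], 0, 0.6], [[0, 0, 0.3], 0, 0.5], [[0, 0, 0], 0, 0.3], [[0, 0, 0], 0, 0.1], [[0, 0, 0], 0, 0], [[0, 0, 0], 0, 0], [[0, 0, 0], 0, 0], [[0, 0, 0], 0, 0]]'

```text
time: 12.2
position: [475.3, 44.5, 28.3]
tool_rot: [[0.668, 0.744, 0.002], [0.744, -0.668, 0.001], [0.002, 0.001, -1.0]]
ft_force: [-0.6, -0.2, 6.5]
grip_width: 0.149
```

servo_tool --motion '[[[0, 0, -2], 0, 0], [[0, 0, -4], 0, 0], [[0, 0, -4], 8.3, 0], [[0, 0, -4], 8.3, 0], [[0, 0, -4], 8.3, 0], [[0, 0, -2], 8.3, 0], [[0, 0, 0], 8.3, 0], [[0, 0, 0], 8.3, 0], [[2.8, -3.6, 0], 0, 0], [[2.8, -3.6, 0], 0, 0], [[2.8, -3.7, 0], 0, 0], [[2.8, -3.7, 0], 0, 0], [[2.9, -3.7, 0], 0, 0], [[0, 0, 1], 0, 0], [[0, 0, 0], 0, 0]]'

```text
time: 13.7
position: [620.3, 223.9, 214.5]
tool_rot: [[1.0, -0.029, -0.004], [-0.029, -1.0, -0.003], [-0.004, 0.003, -1.0]]
ft_force: [-0.3, -1.2, -1.8]
grip_width: 0.15
```

Run:
```python
from tgt import *
tgt(622.4,222.4,176.5,-1.97); print(env.observe()["grip_width"])
w=cam("wrist");crop(w,200,150,440,480,1.8,"w15.png")
```

```text
pos [620.3 223.9 214.5] az -1.63 shift now-axes [0.23 0.13 3.8 ] turn 0.34 shift after turn [0.22 0.14 3.8 ]
0.14959475794777718
```

View pics/w15.png

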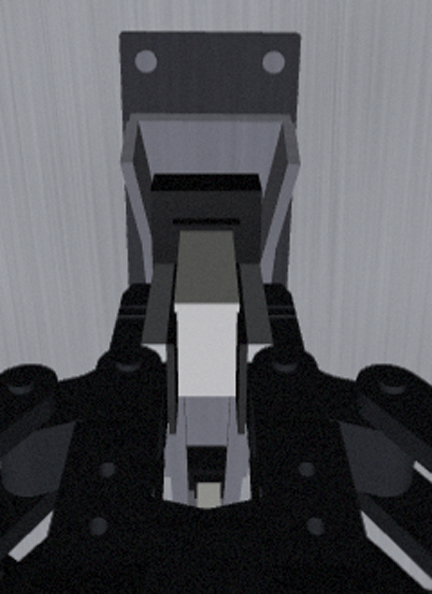

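servo_tool --motion '[[[0.2, 0.1, 1], 0.3, 0], [[0, 0, 1], 0, 0], [[0, 0, 1], 0, 0], [[0, 0, 0.5], 0, 0], [[0, 0, 0.2], 0, 0], [[0, 0, 0], 0, 0]]'

```text
time: 14.35
position: [622.7, 222.0, 180.0]
tool_rot: [[0.999, -0.035, -0.0], [-0.035, -0.999, -0.0], [-0.0, 0.0, -1.0]]
ft_force: [0.1, -0.1, -0.9]
grip_width: 0.154
```

servo_tool --motion '[[[0, 0, 0.1], 0, 0], [[0, 0, 0], 0, 0], [[0, 0, 0], 0, 0.22], [[0, 0, 0], 0, 0.22], [[0, 0, 0], 0, 0.22], [[0, 0, 0], 0, 0.22], [[0, 0, 0], 0, 0.22], [[0, 0, 0], 0, 0.22]]'

```text
time: 15.15
position: [622.9, 221.9, 179.3]
tool_rot: [[0.999, -0.035, -0.0], [-0.035, -0.999, -0.0], [-0.0, 0.0, -1.0]]
ft_force: [0.6, 0.6, 0.4]
grip_width: 0.22
```

Run:
```python
from tgt import *
tgt(445.5,-61.3,120,-95.8)
w=cam("wrist");crop(w,200,150,440,480,1.8,"w16.png");s=cam("scene");crop(s,200,200,420,400,3,"s16.png")
```

```text
pos [622.9 221.9 179.3] az -2.03 shift now-axes [-16.72  28.93   5.93] turn 93.77 shift after turn [29.97 14.79  5.93]
```

View pics/s16.png

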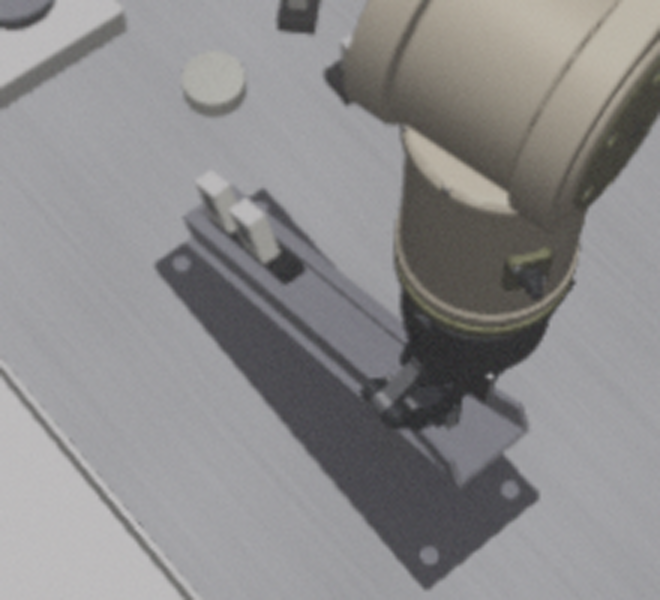

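servo_tool --motion '[[[0, 0, -3], 0, 0.22], [[0, 0, -3], 0, 0.5], [[-2.4, 4.1, 0], 0, 0.6], [[-2.4, 4.1, 0], 0, 0.6], [[-2.4, 4.1, 0], 0, 0.6], [[-2.4, 4.1, 0], 0, 0.6], [[-2.4, 4.2, 0], 0, 0.6], [[-2.4, 4.2, 0], 0, 0.6], [[-2.3, 4.2, 0], 0, 0.6], [[0, 0, 0], 0, 0.6]]'

```text
time: 16.25
position: [443.1, -68.3, 239.8]
tool_rot: [[0.999, -0.045, 0.001], [-0.045, -0.999, 0.002], [0.001, -0.002, -1.0]]
ft_force: [-0.5, -0.0, -0.6]
grip_width: 0.6
```

servo_tool --motion '[[[0, 0, 1], 7.8, 0.6], [[0, 0, 1], 7.8, 0.6], [[0, 0, 1], 7.8, 0.6], [[0, 0, 1], 7.8, 0.6], [[0, 0, 1], 7.8, 0.6], [[0, 0, 1], 7.8, 0.6], [[0, 0, 1], 7.8, 0.6], [[0, 0, 1], 7.8, 0.6], [[0, 0, 1], 7.8, 0.6], [[0, 0, 1], 7.8, 0.6], [[0, 0, 1], 7.8, 0.6], [[0, 0, 1], 8, 0.6], [[0, 0, 0], 0, 0.6], [[0, 0, 0], 0, 0.6]]'

```text
time: 17.65
position: [445.8, -61.8, 119.5]
tool_rot: [[-0.098, -0.995, -0.0], [-0.995, 0.098, -0.0], [0.0, 0.0, -1.0]]
ft_force: [0.1, 0.2, -0.3]
grip_width: 0.6
```

Run:
```python
from tgt import *
from valves import *
w=cam("wrist");cv2.imwrite("pics/w17.png",w["frame"][:,:,::-1])
for o in tabs(w,170): print(o)
tgt(445.5,-61.3,28,-95.8);print(np.round(env.observe()["joint_positions"],2))
```

```text
([437.0, 261.0], [438.8, -140.1], [438.7, -140.2], [13.2, 22.8], 42.0, 42.2)
([314.1, 260.9], [446.5, -62.0], [446.3, -62.0], [12.9, 22.0], 174.4, 175.1)
pos [446.1 -61.9 119.8] az -95.61 shift now-axes [-0.05  0.06  9.18] turn 0.19 shift after turn [-0.05  0.06  9.18]
[-0.69  0.11  0.82  2.01 -0.1   1.06 -1.5 ]
```

View pics/w17.png

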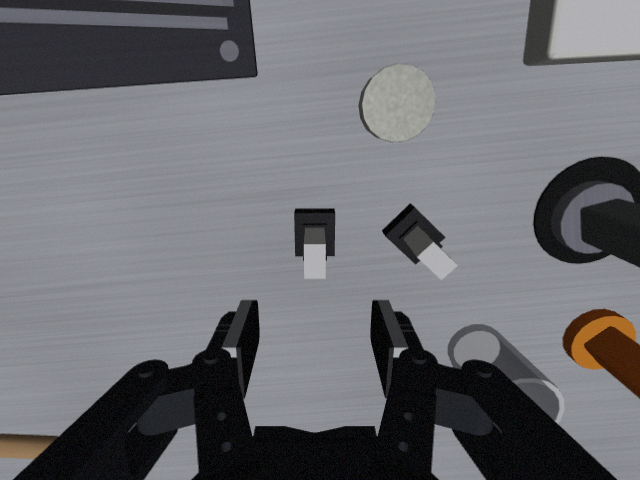

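servo_tool --motion '[[[0, 0, 3], 0.2, 0.6], [[0, 0, 3], 0, 0.6], [[0, 0, 2], 0, 0.6], [[0, 0, 1], 0, 0.6], [[0, 0, 0.2], 0, 0.5], [[0, 0, 0], 0, 0.3], [[0, 0, 0], 0, 0.1], [[0, 0, 0], 0, 0], [[0, 0, 0], 0, 0], [[0, 0, 0], 0, 0], [[0, 0, 0], 0, 0]]'

```text
time: 18.8
position: [446.9, -61.9, 28.5]
tool_rot: [[-0.105, -0.994, 0.002], [-0.994, 0.105, 0.001], [-0.001, -0.002, -1.0]]
ft_force: [-0.8, -0.2, 8.0]
grip_width: 0.154
```

servo_tool --motion '[[[0, 0, -2], 0, 0], [[0, 0, -4], 0, 0], [[0, 0, -4], -7.8, 0], [[0, 0, -4], -7.8, 0], [[0, 0, -4], -7.8, 0], [[0, 0, -1], -7.8, 0], [[0, 0, 0], -7.8, 0], [[0, 0, 0], -7.8, 0], [[0, 0, 0], -7.8, 0], [[0, 0, 0], -7.8, 0], [[0, 0, 0], -7.8, 0], [[0, 0, 0], -7.8, 0], [[0, 0, 0], -7.8, 0], [[0, 0, 0], -8, 0], [[0, 0, 0], 0, 0]]'

```text
time: 20.3
position: [445.6, -62.0, 217.6]
tool_rot: [[0.999, -0.037, 0.0], [-0.037, -0.999, 0.0], [0.0, -0.0, -1.0]]
ft_force: [-0.3, 0.2, -0.7]
grip_width: 0.154
```

servo_tool --motion '[[[2.4, -4.1, 0], 0, 0], [[2.4, -4.1, 0], 0, 0], [[2.4, -4.1, 0], 0, 0], [[2.4, -4.1, 0], 0, 0], [[2.4, -4.2, 0], 0, 0], [[2.4, -4.2, 0], 0, 0], [[2.2, -4.2, 0], 0, 0], [[0, 0, 0], 0, 0], [[0, 0, 0], 0, 0]]'

```text
time: 21.2
position: [622.8, 222.7, 216.0]
tool_rot: [[0.999, -0.04, -0.001], [-0.04, -0.999, -0.002], [-0.001, 0.002, -1.0]]
ft_force: [0.1, -0.7, -0.1]
grip_width: 0.152
```

Run:
```python
from tgt import *
tgt(622.4,222.4,178,-1.97); print(env.observe()["grip_width"])
w=cam("wrist");crop(w,200,150,440,480,1.8,"w18.png")
```

```text
pos [622.8 222.7 216. ] az -2.3 shift now-axes [-0.03  0.02  3.8 ] turn -0.33 shift after turn [-0.04  0.03  3.8 ]
0.15216447756771
```

View pics/w18.png

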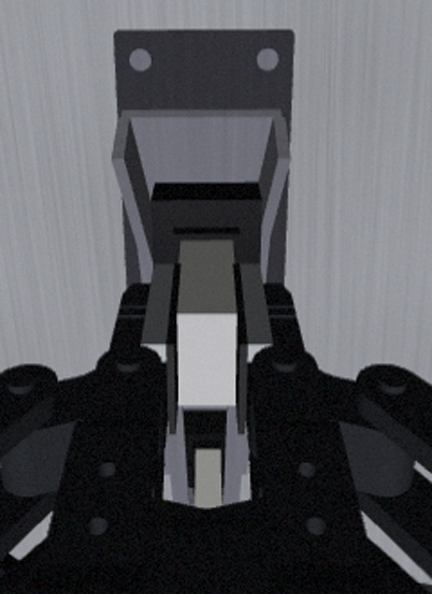

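servo_tool --motion '[[[0, 0, 1], -0.3, 0], [[0, 0, 1], 0, 0], [[0, 0, 1], 0, 0], [[0, 0, 0.5], 0, 0], [[0, 0, 0.3], 0, 0], [[0, 0, 0.1], 0, 0], [[0, 0, 0], 0, 0], [[0, 0, 0], 0, 0.22], [[0, 0, 0], 0, 0.22], [[0, 0, 0], 0, 0.22], [[0, 0, 0], 0, 0.22], [[0, 0, 0], 0, 0.22], [[0, 0, 0], 0, 0.22]]'

```text
time: 22.55
position: [622.9, 221.4, 178.3]
tool_rot: [[0.999, -0.034, -0.0], [-0.034, -0.999, -0.0], [-0.0, 0.0, -1.0]]
ft_force: [-0.2, 0.1, 0.9]
grip_width: 0.222
```

Run:
```python
from tgt import *
tgt(438.3,-140,120,-48)
w=cam("wrist");crop(w,200,150,440,480,1.8,"w19.png");s=cam("scene");crop(s,200,150,420,350,3,"s19.png")
```

```text
pos [622.9 221.4 178.3] az -1.93 shift now-axes [-17.23  36.74   5.83] turn 46.07 shift after turn [14.5  37.9   5.83]
```

View pics/s19.png

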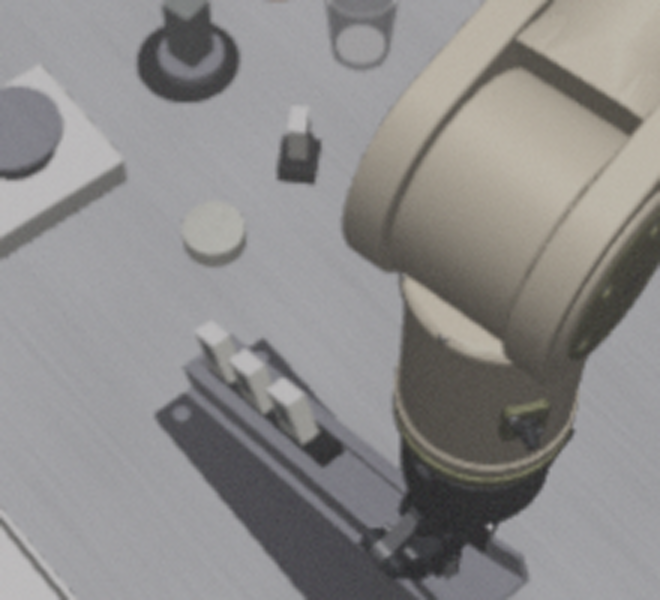

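Three in the row; valve D next.

servo_tool --motion '[[[0, 0, -3], 0, 0.22], [[0, 0, -3], 0, 0.5], [[-1.9, 4.1, 0], 0, 0.6], [[-1.9, 4.1, 0], 0, 0.6], [[-1.9, 4.1, 0], 0, 0.6], [[-1.9, 4.1, 0], 0, 0.6], [[-1.9, 4.1, 0], 0, 0.6], [[-1.9, 4.1, 0], 0, 0.6], [[-1.9, 4.1, 0], 0, 0.6], [[-1.9, 4, 0], 0, 0.6], [[-2, 4, 0], 0, 0.6], [[0, 0, 2], 7.7, 0.6], [[0, 0, 2], 7.7, 0.6], [[0, 0, 2], 7.7, 0.6], [[0, 0, 2], 7.7, 0.6], [[0, 0, 2], 7.7, 0.6], [[0, 0, 1.9], 7.6, 0.6], [[0, 0, 0], 0, 0.6], [[0, 0, 0], 0, 0.6]]'

```text
time: 24.55
position: [438.5, -139.9, 119.7]
tool_rot: [[0.671, -0.741, -0.0], [-0.741, -0.671, -0.0], [0.0, 0.001, -1.0]]
ft_force: [-0.1, -0.4, 0.1]
grip_width: 0.601
```

Run:
```python
from tgt import *
from valves import *
w=cam("wrist");cv2.imwrite("pics/w20.png",w["frame"][:,:,::-1])
for o in tabs(w,170): print(o)
tgt(438.3,-140,28,-48);print(np.round(env.observe()["joint_positions"],2))
```

```text
([314.0, 261.1], [438.9, -140.3], [438.5, -140.6], [13.0, 22.8], 42.2, 42.7)
([396.7, 351.7], [426.9, -229.6], [426.9, -230.6], [5.6, 5.9], 42.1, 21.3)
pos [ 439.  -139.9  120.2] az -47.84 shift now-axes [-0.05  0.06  9.22] turn 0.16 shift after turn [-0.04  0.06  9.22]
[-0.62  0.16  0.94  1.99 -0.15  1.06 -0.44]
```

View pics/w20.png

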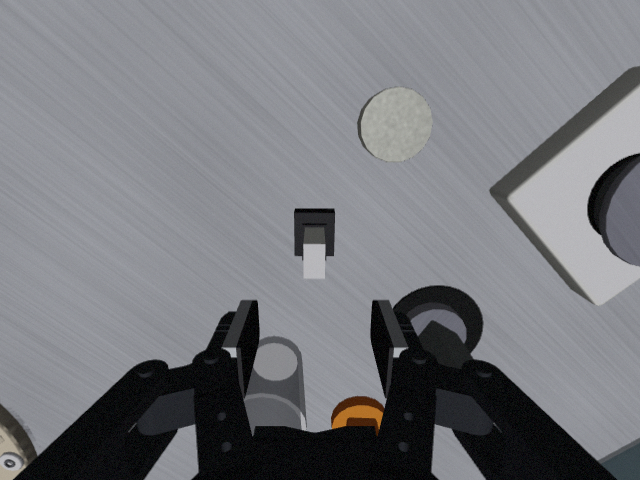

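servo_tool --motion '[[[0, 0, 3], 0.2, 0.6], [[0, 0, 3], 0, 0.6], [[0, 0, 2], 0, 0.6], [[0, 0, 1], 0, 0.6], [[0, 0, 0.2], 0, 0.5], [[0, 0, 0], 0, 0.3], [[0, 0, 0], 0, 0.1], [[0, 0, 0], 0, 0], [[0, 0, 0], 0, 0], [[0, 0, 0], 0, 0], [[0, 0, 0], 0, 0]]'

```text
time: 25.7
position: [439.4, -139.7, 28.3]
tool_rot: [[0.666, -0.746, 0.002], [-0.746, -0.666, 0.0], [0.001, -0.001, -1.0]]
ft_force: [-1.7, 0.7, 7.8]
grip_width: 0.151
```

servo_tool --motion '[[[0, 0, -2], 0, 0], [[0, 0, -4], 0, 0], [[0, 0, -4], -7.7, 0], [[0, 0, -4], -7.7, 0], [[0, 0, -4], -7.7, 0], [[0, 0, -1], -7.7, 0], [[0, 0, 0], -7.7, 0], [[0, 0, 0], -7.6, 0], [[1.9, -4.1, 0], 0, 0], [[1.9, -4.1, 0], 0, 0], [[1.9, -4.1, 0], 0, 0], [[1.9, -4.1, 0], 0, 0], [[1.9, -4.1, 0], 0, 0], [[1.9, -4.1, 0], 0, 0], [[1.9, -4.1, 0], 0, 0], [[1.9, -4.1, 0], 0, 0], [[1.9, -4, 0], 0, 0], [[0, 0, 0], 0, 0], [[0, 0, 0], 0, 0]]'

```text
time: 27.6
position: [623.0, 223.0, 216.3]
tool_rot: [[0.999, -0.035, -0.001], [-0.035, -0.999, -0.002], [-0.001, 0.002, -1.0]]
ft_force: [0.3, -1.1, 0.4]
grip_width: 0.151
```

Run:
```python
from tgt import *
tgt(622.4,222.4,178,-1.97); print(env.observe()["grip_width"])
w=cam("wrist");crop(w,200,150,440,480,1.8,"w21.png")
```

```text
pos [623.  223.  216.3] az -1.99 shift now-axes [-0.05  0.06  3.83] turn -0.02 shift after turn [-0.06  0.06  3.83]
0.15105241720563997
```

View pics/w21.png

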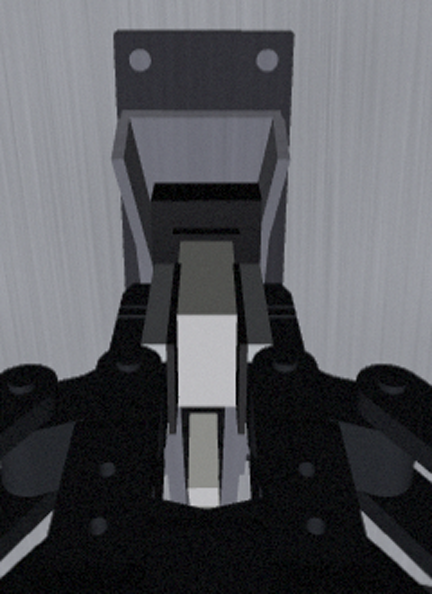

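servo_tool --motion '[[[0, 0, 1], 0, 0], [[0, 0, 1], 0, 0], [[0, 0, 1], 0, 0], [[0, 0, 0.5], 0, 0], [[0, 0, 0.3], 0, 0], [[0, 0, 0.1], 0, 0], [[0, 0, 0], 0, 0], [[0, 0, 0], 0, 0.22], [[0, 0, 0], 0, 0.22], [[0, 0, 0], 0, 0.22], [[0, 0, 0], 0, 0.22], [[0, 0, 0], 0, 0.22], [[0, 0, 0], 0, 0.22]]'

```text
time: 28.95
position: [623.2, 221.8, 178.3]
tool_rot: [[0.999, -0.037, 0.0], [-0.037, -0.999, -0.0], [0.0, 0.0, -1.0]]
ft_force: [0.4, -0.8, 0.2]
grip_width: 0.222
```

servo_tool --motion '[[[0, 0, -3], 0, 0.22], [[0, 0, -3], 0, 0.5], [[0, 0, -3], 0, 0.6], [[-1.5, 2, -3], 0, 0.6], [[-1.5, 3, 0], 0, 0.6], [[-1.5, 4, 0], 0, 0.6], [[-1.5, 4, 0], 0, 0.6], [[-1.5, 4, 0], 0, 0.6], [[-1.5, 4, 0], 0, 0.6], [[-1.5, 4, 0], 0, 0.6], [[-1.5, 4, 0], 0, 0.6], [[-1.5, 4, 0], 0, 0.6], [[0, 0, 0], 0, 0.6], [[0, 0, 0], 0, 0.6]]'

```text
time: 30.35
position: [475.7, -103.9, 298.7]
tool_rot: [[0.999, -0.04, 0.001], [-0.04, -0.999, 0.001], [0.001, -0.001, -1.0]]
ft_force: [0.0, 0.3, 0.2]
grip_width: 0.601
```

Run:
```python
from tgt import *
tgt(441,-265,120,0)
for n in ("wrist","scene","top"):
    w=cam(n);cv2.imwrite(f"pics/{n}22.png",w["frame"][:,:,::-1])
    import pickle;pickle.dump(w,open(f"c22{n}.pkl","wb"))
```

```text
pos [ 475.7 -103.9  298.7] az -2.29 shift now-axes [-2.84 16.26 17.84] turn -2.29 shift after turn [-3.47 16.11 17.87]
```

View pics/wrist22.png

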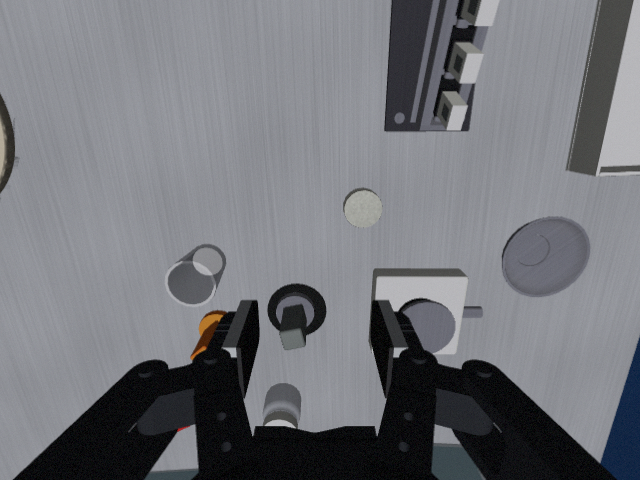

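View pics/scene22.png

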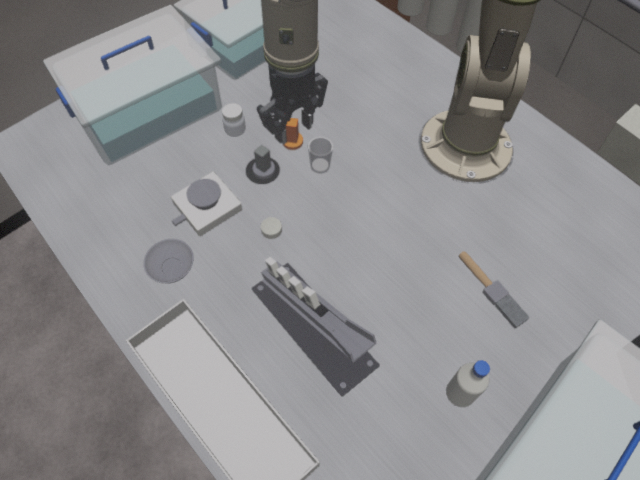

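View pics/top22.png

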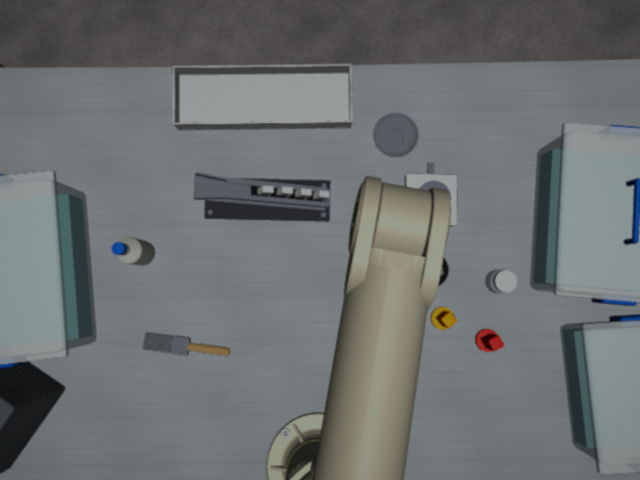

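Run:
```python
from h import *
import pickle
w,s,t=[pickle.load(open(f"c22{n}.pkl","rb")) for n in("wrist","scene","top")]
p=np.load("chute.npy");exec(open("chute.py").read().split("def res")[0].split("(v1,(0,-11")[1].split("\n",1)[1])
R=pose(p)
P=np.array([[22+44*i,0,54] for i in range(4)])@R.T+p[:3]
print(proj(s,P).round(1).tolist(),proj(t,P).round(1).tolist(),proj(w,P).round(1).tolist())
crop(w,220,240,380,370,5,"w23.png");crop(w,360,250,500,370,5,"w24.png");crop(s,160,130,300,240,5,"s23.png");crop(s,255,250,335,320,8,"s24.png");crop(t,240,170,340,220,8,"t24.png")
```

```text
[[270.1, 260.8], [281.8, 270.4], [294.2, 280.5], [307.3, 291.3]] [[324.7, 194.0], [306.6, 192.2], [287.9, 190.4], [268.7, 188.5]] [[455.5, 117.5], [469.1, 68.0], [485.8, 7.7], [506.4, -67.3]]
```

View pics/w23.png

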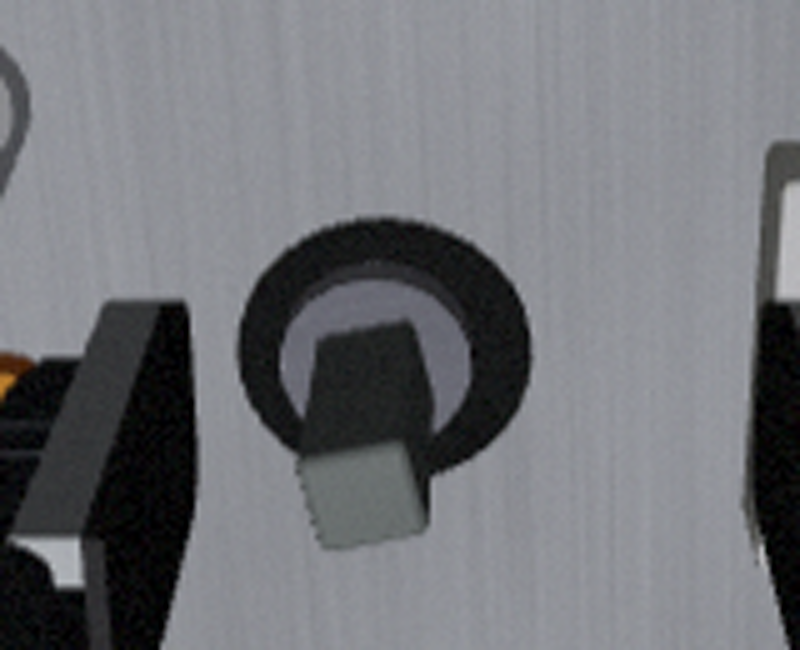

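View pics/s23.png

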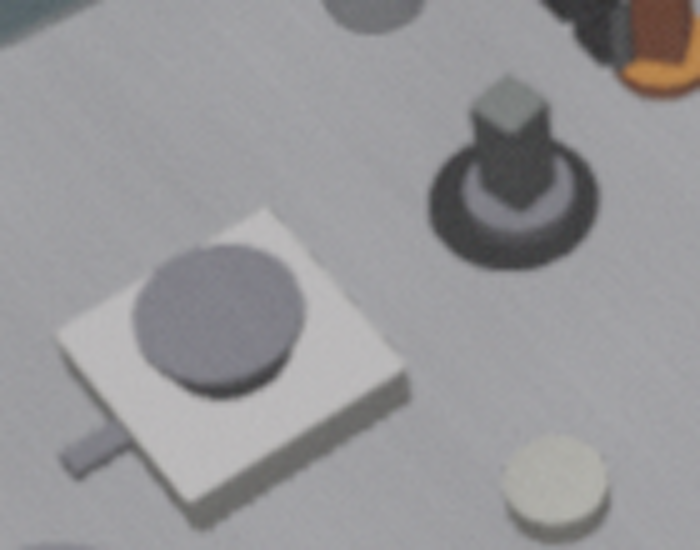

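View pics/s24.png

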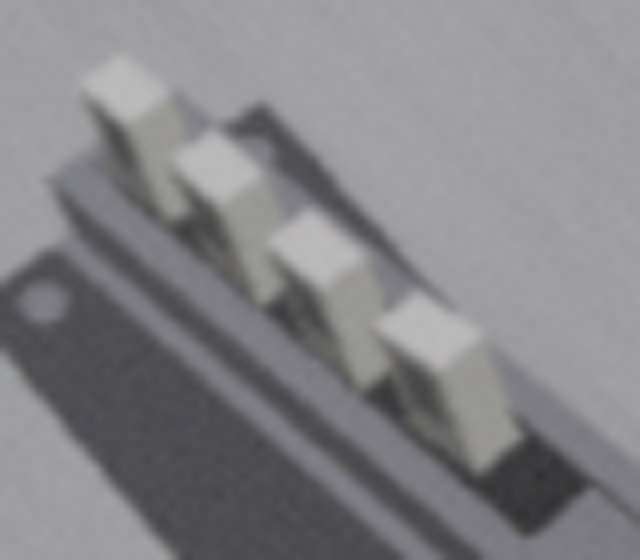

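View pics/t24.png

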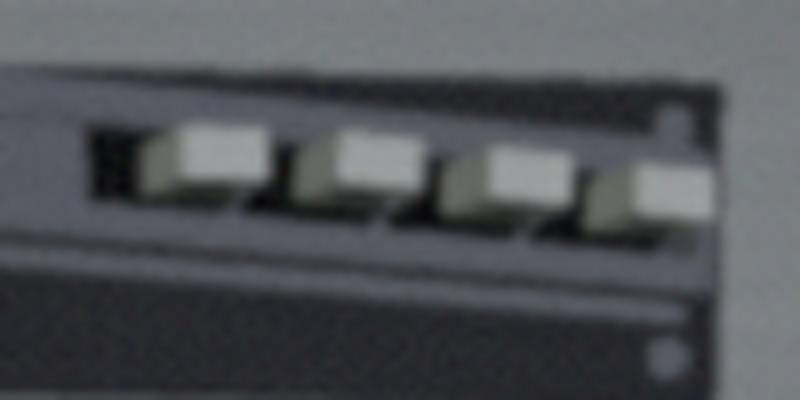

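Run:
```python
from h import *
import pickle
w,s,t=[pickle.load(open(f"c22{n}.pkl","rb")) for n in("wrist","scene","top")]
c=np.array([(300,460),(405,440),(428,525),(328,548)])/5+[220,240]
W=onz(w,c,78);print(W.round(1).tolist(),W.mean(0).round(1))
for i in range(4):
    e=W[(i+1)%4]-W[i];print(np.linalg.norm(e).round(1),np.degrees(np.arctan2(e[1],e[0])).round(1))
# scene handle top
c=np.array([(512,72),(550,103),(510,135),(470,105)])/5+[160,130]
W=onz(s,c,78);print("scene",W.mean(0).round(1)); print([np.degrees(np.arctan2(*(W[(i+1)%4]-W[i])[[1,0]])).round(1) for i in range(4)])
# mat: dark ring in wrist: left(240,355) right(530,355) top(385,217)
print("mat w",onz(w,np.array([(240,352),(530,352)])/5+[220,240],3).round(1).tolist(), onz(w,[np.array((383,217))/5+[220,240]],3).round(1))
print("mat s",onz(s,np.array([(429,205),(599,200),(510,269)])/5+[160,130],3).round(1).tolist())
print("plate s",onz(s,np.array([(134,312),(305,310),(218,243),(218,386)])/5+[160,130],60).round(1).tolist(),onz(s,[np.array((219,314))/5+[160,130]],60).round(1))
im=cv2.imread("pics/top0.png").astype(int); 
for nm,(x0,y0,x1,y1),z in (("plate",(408,177,457,224),60),("mat",(410,248,455,292),3)):
    g=im[y0:y1,x0:x1].max(2); 
    if nm=="plate": m=(g<140)
    else: m=(g<60)
    m=m.astype(np.uint8)
    ct=max(cv2.findContours(m,cv2.RETR_EXTERNAL,cv2.CHAIN_APPROX_NONE)[0],key=cv2.contourArea)
    e=cv2.fitEllipse(ct); print(nm,e,onz(t,[np.array(e[0])+[x0,y0]],z).round(1), onz(t,ct[:,0]+[x0,y0],z).min(0).round(),onz(t,ct[:,0]+[x0,y0],z).max(0).round())
```

```text
[[428.9, -258.0, 78.0], [454.4, -253.5, 78.0], [458.8, -277.7, 78.0], [433.9, -283.3, 78.0]] [ 444.  -268.1   78. ]
25.9 10.1
24.6 -79.8
25.5 -167.2
25.8 101.3
scene [ 442.3 -266.4   78. ]
[np.float64(93.6), np.float64(6.3), np.float64(-83.7), np.float64(-173.8)]
mat w [[404.0, -271.1, 3.0], [486.1, -274.4, 3.0]] [[ 446.9 -230.6    3. ]]
mat s [[477.0, -295.3, 3.0], [412.5, -243.3, 3.0], [471.2, -238.8, 3.0]]
plate s [[637.6, -295.7, 60.0], [578.4, -245.5, 60.0], [586.3, -302.6, 60.0], [632.1, -237.4, 60.0]] [[ 609.1 -269.3   60. ]]
plate ((25.26974868774414, 20.007596969604492), (33.278282165527344, 34.34499740600586), 91.2086410522461) [[ 608.6 -271.7   60. ]] [ 569. -312.   60.] [ 648. -232.   60.]
mat ((20.643335342407227, 21.342561721801758), (33.04336166381836, 33.58589553833008), 136.2376708984375) [[ 444.5 -272.5    3. ]] [ 405. -312.    3.] [ 484. -233.    3.]
```

View pics/w24.png

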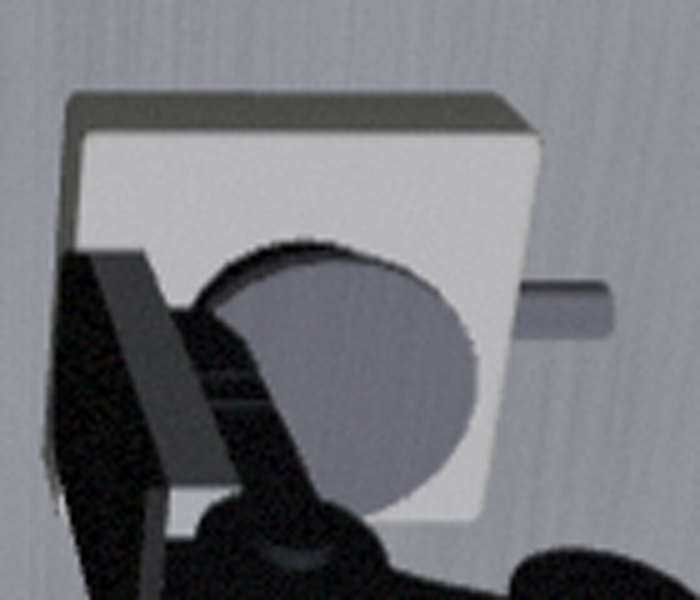

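servo_tool --motion '[[[0, 0, 0], -6.6, 0.6], [[0, 0, 0], -6.7, 0.6], [[-1.6, 3.9, 0], 0, 0.6], [[-1.6, 3.9, 0], 0, 0.6], [[-1.6, 3.9, 2], 0, 0.6], [[-1.5, 3.8, 4], 0, 0.6], [[0, 0, 4], 0, 0.6], [[0, 0, 4], 0, 0.6], [[0, 0, 2], 0, 0.6], [[0, 0, 0], 0, 0.6], [[0, 0, 0], 0, 0.6]]'

```text
time: 31.6
position: [445.7, -261.8, 143.6]
tool_rot: [[0.981, 0.195, -0.001], [0.195, -0.981, -0.001], [-0.001, 0.0, -1.0]]
ft_force: [0.4, 0.2, 0.5]
grip_width: 0.605
```

Run:
```python
from tgt import *
tgt(443.8,-268.2,36,11)
w=cam("wrist");cv2.imwrite("pics/w25.png",w["frame"][:,:,::-1]);crop(w,230,190,390,340,5,"w26.png")
import pickle;pickle.dump(w,open("c25.pkl","wb"))
```

```text
pos [ 445.7 -261.8  143.6] az 11.24 shift now-axes [-0.3   0.59 10.77] turn 0.24 shift after turn [-0.31  0.59 10.76]
```

View pics/w25.png

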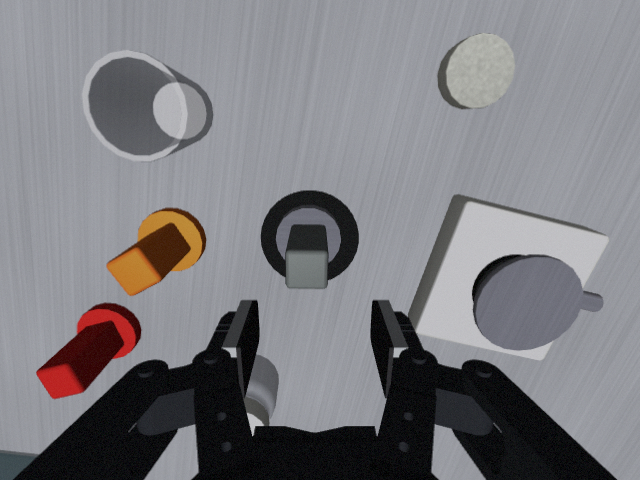

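View pics/w26.png

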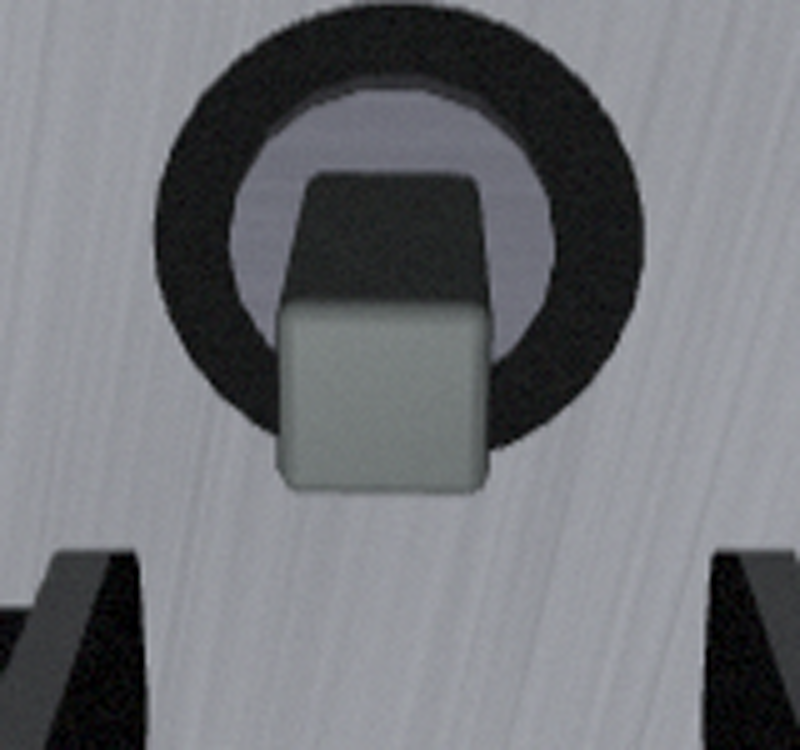

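Run:
```python
from tgt import *
import pickle
w=pickle.load(open("c25.pkl","rb"))
c=np.array([(384,397),(278,397),(489,397),(384,302),(384,492),(156,235),(643,235),(397,2)])/5+[230,190]
W=onz(w,c[:5],78);print(W.round(1).tolist());M=onz(w,c[5:],3);print(M.round(1).tolist(),M[:2].mean(0).round(1))
s=env.observe();R=np.array(s["tool_rot"]);print((W-s["position"])@R, (M-s["position"])@R)
m=w["frame"].astype(int)
# plate ellipse
x0,y0,x1,y1=470,250,590,355
f=cv2.medianBlur(w["frame"],3)[y0:y1,x0:x1].astype(int)
tgt(*W[0][:2],36,11.2)
b=onz(w,[[527,303]],60);print("plate",b)
```

```text
[[442.7, -269.1, 78.0], [429.3, -271.8, 78.0], [455.9, -266.5, 78.0], [440.2, -256.3, 78.0], [445.2, -282.4, 78.0]]
[[403.7, -279.9, 3.0], [484.8, -263.7, 3.0], [436.2, -232.8, 3.0]] [ 444.2 -271.8    3. ]
[[ -4.81093815   5.99025519  66.44820803]
 [-18.45941241   5.99500892  66.43941774]
 [  8.70628442   5.98618858  66.45691457]
 [ -4.71402062  -7.07049362  66.43241205]
 [ -4.91184214  19.56981709  66.46463139]] [[-45.24401434   8.86656702 141.42571333]
 [ 37.44474638   8.85111603 141.47898519]
 [ -4.11861225 -30.9911023  141.40382209]]
pos [ 446.2 -262.2  144.4] az 11.24 shift now-axes [-0.48  0.59 10.84] turn 0.04 shift after turn [-0.48  0.61 10.84]
plate [[ 605.4241766  -271.85707753   60.        ]]
```

servo_tool --motion '[[[-0.5, 0.6, 2.5], 0, 0.6], [[0, 0, 3], 0, 0.6], [[0, 0, 3], 0, 0.6], [[0, 0, 1.5], 0, 0.6], [[0, 0, 0.8], 0, 0.6], [[0, 0, 0], 0, 0.5], [[0, 0, 0], 0, 0.4], [[0, 0, 0], 0, 0.2], [[0, 0, 0], 0, 0.2], [[0, 0, 0], 0, 0.1], [[0, 0, 0], 0, 0], [[0, 0, 0], 0, 0], [[0, 0, 0], 0, 0]]'

```text
time: 32.95
position: [442.3, -269.6, 36.7]
tool_rot: [[0.981, 0.194, 0.002], [0.194, -0.981, -0.001], [0.002, 0.001, -1.0]]
ft_force: [-1.4, 0.3, 6.8]
grip_width: 0.318
```

servo_tool --motion '[[[0, 0, -1], 0, 0], [[0, 0, -2], 0, 0], [[0, 0, -3], 0, 0], [[0, 0, -2.5], 0, 0], [[2.5, 0.5, 0], 0, 0], [[3.5, 0.7, 0], 0, 0], [[3.5, 0.7, 0], 0, 0], [[3.5, 0.7, 0], 0, 0], [[2, 0.5, 0], 0, 0], [[1.3, 0.2, 0], 0, 0], [[0, 0, 0], 0, 0], [[0, 0, 0], 0, 0], [[0, 0, 0], 0, 0]]'

```text
time: 34.25
position: [606.6, -270.3, 120.6]
tool_rot: [[0.981, 0.193, -0.0], [0.193, -0.981, -0.0], [-0.0, 0.0, -1.0]]
ft_force: [-0.8, 0.4, -2.1]
grip_width: 0.318
```

Run:
```python
from tgt import *
tgt(608.7,-270.8,110,11.2);print(np.round(env.observe()["ft_force"],1))
w=cam("wrist");cv2.imwrite("pics/w27.png",w["frame"][:,:,::-1])
s=cam("scene");crop(s,140,80,300,260,3,"s27.png");t=cam("top");crop(t,390,160,480,300,4,"t27.png")
import pickle;pickle.dump((w,s,t),open("c27.pkl","wb"))
```

```text
pos [ 606.6 -270.3  120.6] az 11.1 shift now-axes [0.19 0.09 1.06] turn -0.1 shift after turn [0.19 0.09 1.06]
[-0.8  0.4 -2.1]
```

View pics/w27.png

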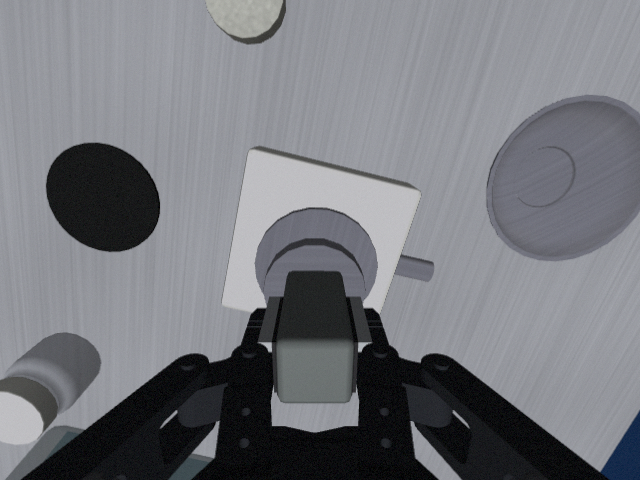

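View pics/s27.png

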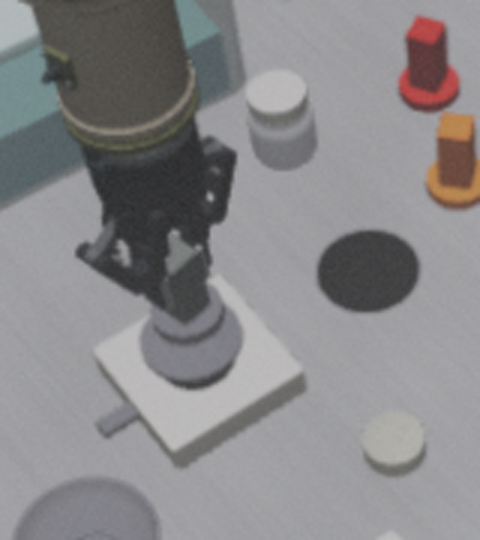

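Run:
```python
from tgt import *
import pickle
w,s,t=pickle.load(open("c27.pkl","rb"))
f=w["frame"]; g=f.max(2).astype(int)
m=((g<45)).astype(np.uint8); m[:, 200:]=0; m[300:]=0
ct=max(cv2.findContours(m,cv2.RETR_EXTERNAL,cv2.CHAIN_APPROX_NONE)[0],key=cv2.contourArea)
W=onz(w,ct[:,0],3); mn,mr=cv2.minEnclosingCircle(W[:,:2].astype(np.float32));print("mat",W.mean(0),mn,mr)
# scene mat
for d,nm,roi in ((s,"scene",(140,80,300,260)),):
    x0,y0,x1,y1=roi;g=d["frame"].max(2);m=np.zeros_like(g);m[y0:y1,x0:x1]=g[y0:y1,x0:x1]<70;m[:,:240]=0
    ct=max(cv2.findContours(m,cv2.RETR_EXTERNAL,cv2.CHAIN_APPROX_NONE)[0],key=cv2.contourArea);W=onz(d,ct[:,0],3);print(nm,W.mean(0),cv2.minEnclosingCircle(W[:,:2].astype(np.float32)))
crop(w,230,180,400,300,4.7,"w28.png")
```

```text
mat [ 445.38548194 -272.20477112    3.        ] (445.58868408203125, -273.1000061035156) 41.9852409362793
scene [ 445.47897037 -269.7243509     3.        ] ((444.24945068359375, -272.0124206542969), 38.8983268737793)
```

View pics/w28.png

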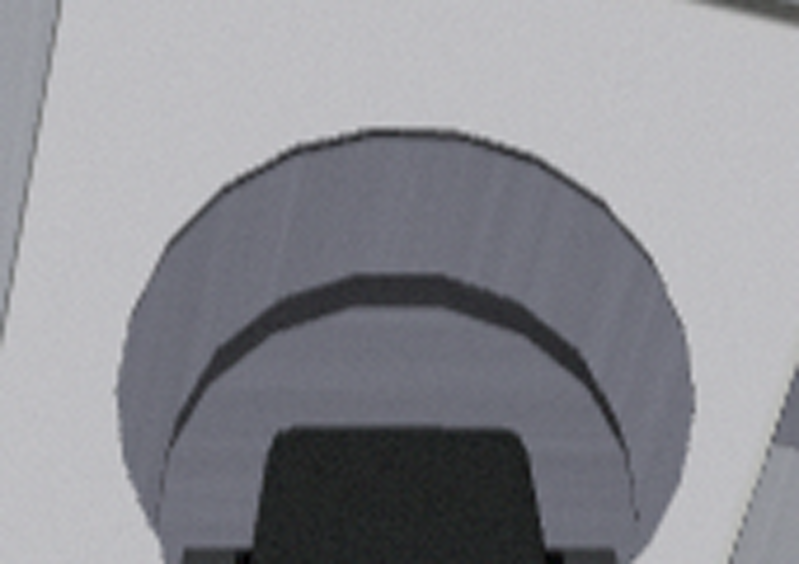

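Run:
```python
from tgt import *
import pickle
from scipy.optimize import least_squares
w,s,t=pickle.load(open("c27.pkl","rb"))
def fit(pts,z):
    W=onz(w,np.array(pts)/4.7+[230,180],z)[:,:2]
    r=least_squares(lambda p:np.hypot(*(W-p[:2]).T)-p[2],[608,-270,30]);return r.x.round(2),np.abs(r.fun).max().round(2)
print("plate",fit([(118,390),(130,320),(172,245),(225,190),(300,152),(410,132),(535,158),(605,205),(650,260),(685,325),(694,395)],60))
print("disc",fit([(170,450),(210,380),(280,332),(360,306),(440,306),(520,335),(580,378),(625,450)],98.9))
tgt(608.7,-270.8,110,11.2)
```

```text
plate (array([ 609.01, -273.19,   38.4 ]), np.float64(0.3))
disc (array([ 607.32, -270.69,   26.6 ]), np.float64(0.24))
pos [ 607.  -270.1  120.7] az 11.12 shift now-axes [0.15 0.11 1.07] turn -0.08 shift after turn [0.15 0.11 1.07]
```

servo_tool --motion '[[[0.15, 0.2, 0.5], 0, 0], [[0, 0, 1], 0, 0], [[0, 0, 0.8], 0, 0], [[0, 0, 0.2], 0, 0], [[0, 0, 0], 0, 0], [[0, 0, 0], 0, 0]]'

```text
time: 35.0
position: [609.5, -271.6, 95.3]
tool_rot: [[0.981, 0.194, -0.0], [0.194, -0.981, -0.0], [-0.0, 0.0, -1.0]]
ft_force: [0.8, -0.0, -2.4]
grip_width: 0.32
```

servo_tool --motion '[[[0, 0, 0.2], 0, 0], [[0, 0, 0.2], 0, 0], [[0, 0, 0.2], 0, 0], [[0, 0, 0], 0, 0], [[0, 0, 0], 0, 0]]'

```text
time: 35.5
position: [609.8, -271.8, 89.8]
tool_rot: [[0.981, 0.194, 0.001], [0.194, -0.981, -0.0], [0.001, 0.001, -1.0]]
ft_force: [-0.0, -1.5, 3.5]
grip_width: 0.322
```

servo_tool --motion '[[[0, 0, 0.2], 0, 0], [[0, 0, 0.2], 0, 0], [[0, 0, 0.2], 0, 0], [[0, 0, 0.2], 0, 0], [[0, 0, 0.1], 0, 0], [[0, 0, 0.1], 0, 0], [[0, 0, 0], 0, 0], [[0, 0, 0], 0, 0]]'

```text
time: 36.3
position: [609.9, -271.8, 80.2]
tool_rot: [[0.981, 0.194, 0.001], [0.194, -0.981, -0.0], [0.001, 0.001, -1.0]]
ft_force: [-1.0, 0.7, 9.6]
grip_width: 0.322
```

servo_tool --motion '[[[0, 0, 0.1], 0, 0], [[0, 0, 0.1], 0, 0], [[0, 0, 0], 0, 0], [[0, 0, 0], 0, 0]]'

```text
time: 36.7
position: [610.0, -272.0, 79.5]
tool_rot: [[0.981, 0.194, 0.002], [0.194, -0.981, -0.0], [0.002, 0.001, -1.0]]
ft_force: [-4.6, 2.3, 17.8]
grip_width: 0.323
```

Run:
```python
from tgt import *
print(np.round(env.observe()["ft_force"],1),np.round(env.observe()["torque"],2))
w=cam("wrist");crop(w,230,180,400,300,4.7,"w29.png");s=cam("scene");crop(s,160,150,260,240,6,"s29.png")
```

```text
[-4.6  2.3 17.8] [0.76 1.24 0.01]
```

View pics/w29.png

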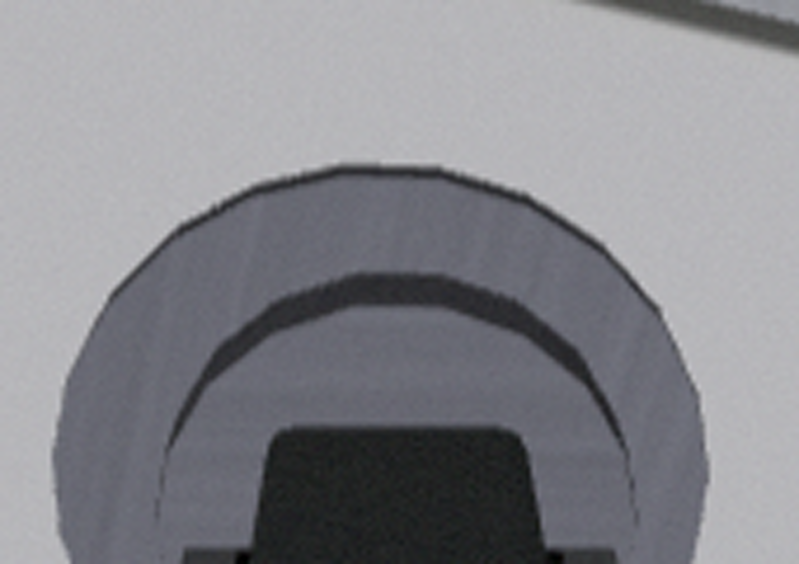

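View pics/s29.png

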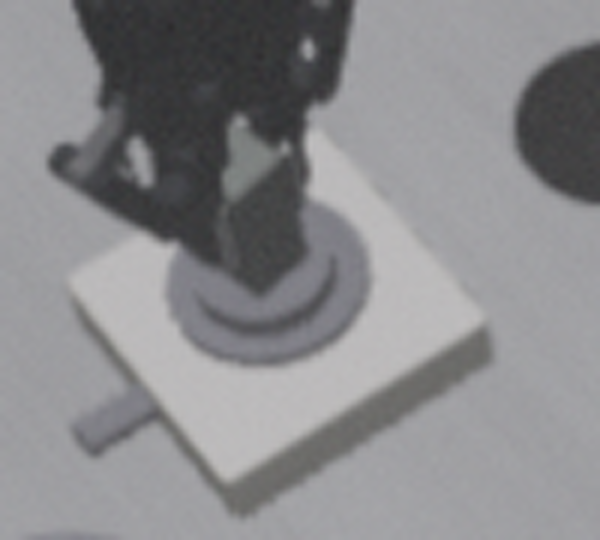

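servo_tool --motion '[[[0, 0, 0.05], 0, 0], [[0, 0, 0], 0, 0], [[0, 0, 0], 0, 0], [[0, 0, 0], 0, 0], [[0, 0, 0], 0, 0], [[0, 0, 0], 0, 0], [[0, 0, 0], 0, 0], [[0, 0, 0], 0, 0], [[0, 0, 0], 0, 0], [[0, 0, 0], 0, 0], [[0, 0, 0], 0, 0], [[0, 0, 0], 0, 0]]'

```text
time: 38.0
position: [610.0, -272.1, 79.4]
tool_rot: [[0.981, 0.194, 0.002], [0.194, -0.981, -0.0], [0.002, 0.001, -1.0]]
ft_force: [-6.0, 2.6, 21.0]
grip_width: 0.322
```

servo_tool --motion '[[[0, 0, -0.3], 0, 0], [[0, 0, -0.4], 0, 0], [[0, 0, -0.5], 0, 0], [[0, 0, -0.6], 0, 0], [[0, 0, -0.5], 0, 0], [[0, 0, 0], 0, 0], [[0, 0, 0], 0, 0], [[0, 0, 0], 0, 0]]'

```text
time: 38.8
position: [609.1, -271.2, 99.0]
tool_rot: [[0.981, 0.194, -0.001], [0.194, -0.981, 0.001], [-0.001, -0.001, -1.0]]
ft_force: [0.2, 0.1, -2.1]
grip_width: 0.324
```

Run:
```python
from tgt import *
tgt(608.3,-272,95,11.2)
print(np.round(env.observe()["ft_force"],1),np.round(env.observe()["torque"],2))
w=cam("wrist");crop(w,230,180,400,300,4.7,"w30.png");s=cam("scene");crop(s,160,150,260,240,6,"s30.png")
```

```text
pos [ 609.1 -271.2   99. ] az 11.17 shift now-axes [-0.1   0.06  0.4 ] turn -0.03 shift after turn [-0.1   0.06  0.4 ]
[ 0.2  0.1 -2.1] [-0.02  0.03 -0.02]
```

View pics/w30.png

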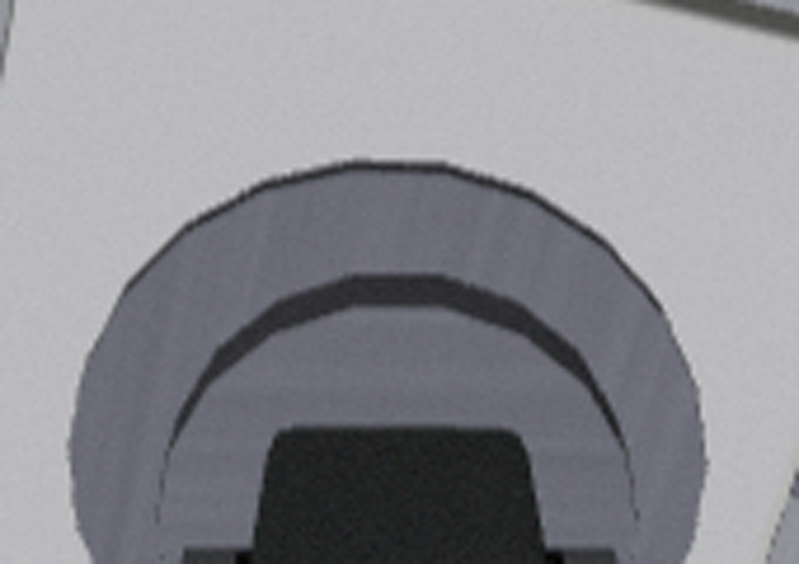

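View pics/s30.png

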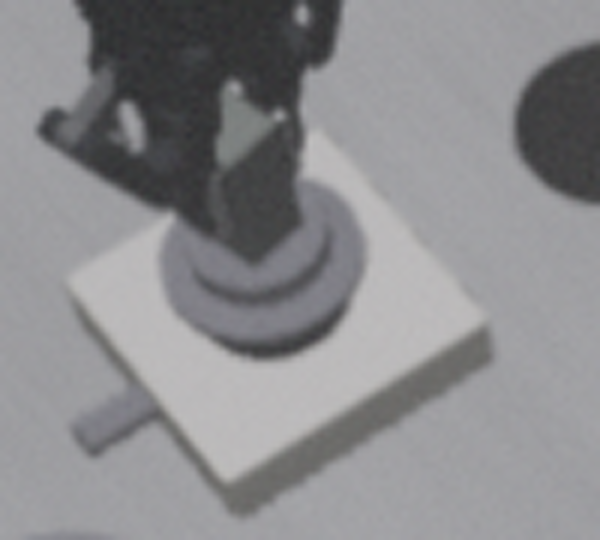

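servo_tool --motion '[[[-0.15, 0, 0.2], 0, 0], [[0, 0, 0.3], 0, 0], [[0, 0, 0.3], 0, 0], [[0, 0, 0.3], 0, 0], [[0, 0, 0.3], 0, 0], [[0, 0, 0.3], 0, 0], [[0, 0, 0.2], 0, 0], [[0, 0, 0.2], 0, 0], [[0, 0, 0.1], 0, 0], [[0, 0, 0.1], 0, 0], [[0, 0, 0], 0, 0], [[0, 0, 0], 0, 0]]'

```text
time: 40.1
position: [608.1, -272.3, 79.5]
tool_rot: [[0.981, 0.193, 0.001], [0.193, -0.981, 0.0], [0.001, 0.0, -1.0]]
ft_force: [-9.6, 5.1, 21.0]
grip_width: 0.325
```

servo_tool --motion '[[[0, 0, 0], 0, 0], [[0, 0, 0], 0, 0], [[0, 0, 0], 0, 0], [[0, 0, 0], 0, 0], [[0, 0, 0], 0, 0], [[0, 0, 0], 0, 0], [[0, 0, 0], 0, 0], [[0, 0, 0], 0, 0], [[0, 0, 0], 0, 0], [[0, 0, 0], 0, 0], [[0, 0, 0], 0, 0], [[0, 0, 0], 0, 0]]'

```text
time: 41.3
position: [608.1, -272.3, 79.5]
tool_rot: [[0.981, 0.193, 0.001], [0.193, -0.981, 0.0], [0.001, 0.0, -1.0]]
ft_force: [-8.4, 4.0, 20.8]
grip_width: 0.32
```

Run:
```python
from tgt import *
tgt(608.3,-272,95,11.2)
print(np.round(env.observe()["ft_force"],1),np.round(env.observe()["torque"],2))
w=cam("wrist");crop(w,230,180,400,300,4.7,"w31.png");s=cam("scene");crop(s,160,150,260,240,6,"s31.png")
```

```text
pos [ 608.1 -272.3   79.5] az 11.15 shift now-axes [ 0.03 -0.02 -1.55] turn -0.05 shift after turn [ 0.03 -0.02 -1.55]
[-8.4  4.  20.8] [ 1.19  2.3  -0.07]
```

View pics/w31.png

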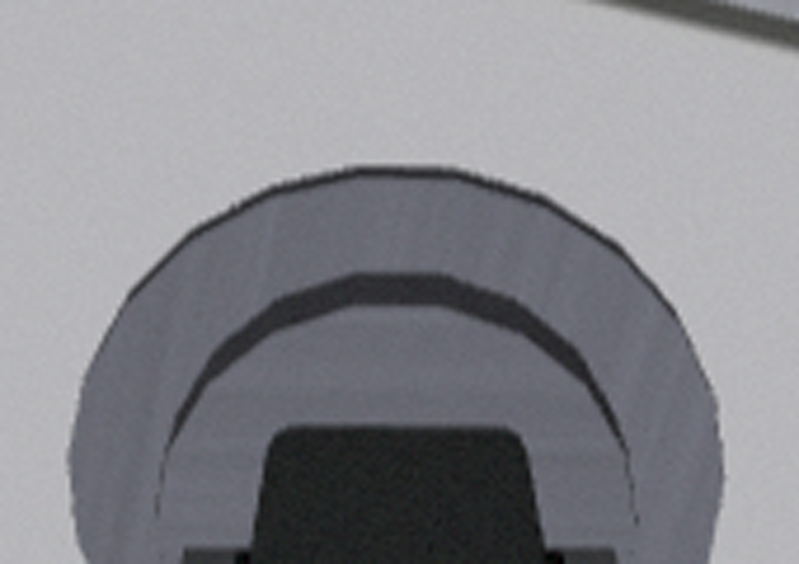

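View pics/s31.png

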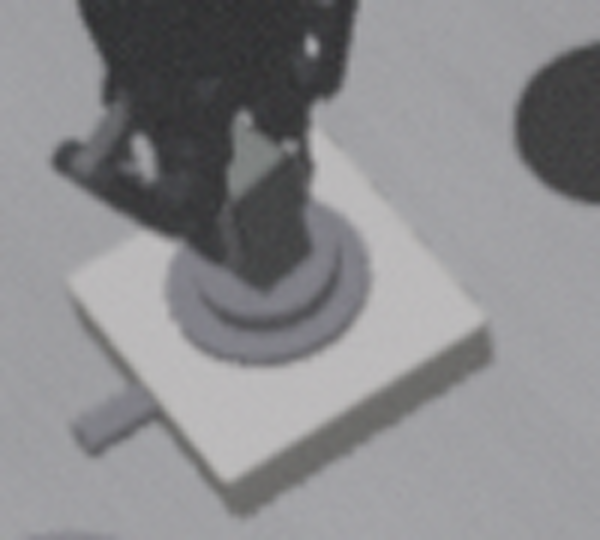

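servo_tool --motion '[[[0, 0, -0.3], 0, 0], [[0, 0, -0.5], 0, 0], [[0, 0, -0.7], 0, 0], [[0, 0, -1.5], 0, 0], [[0, 0, -2], 0, 0], [[-1.5, -0.3, 0], 0, 0], [[-3, -0.6, 0], 0, 0], [[-3.5, -0.7, 0], 0, 0], [[-3.5, -0.7, 0], 0, 0], [[-3, -0.6, 0], 0, 0], [[-1.5, -0.3, 0], 0, 0], [[0, 0, 0], 0, 0], [[0, 0, 0], 0, 0], [[0, 0, 0], 0, 0]]'

```text
time: 42.8
position: [446.2, -271.1, 127.1]
tool_rot: [[0.981, 0.195, 0.001], [0.195, -0.981, -0.001], [0.001, 0.001, -1.0]]
ft_force: [-0.9, -0.4, -2.4]
grip_width: 0.321
```

Run:
```python
from tgt import *
tgt(444.6,-272.4,37,11.2)
w=cam("wrist");cv2.imwrite("pics/w32.png",w["frame"][:,:,::-1])
```

```text
pos [ 446.2 -271.1  127.1] az 11.25 shift now-axes [-0.19  0.09  9.01] turn 0.05 shift after turn [-0.19  0.09  9.01]
```

View pics/w32.png

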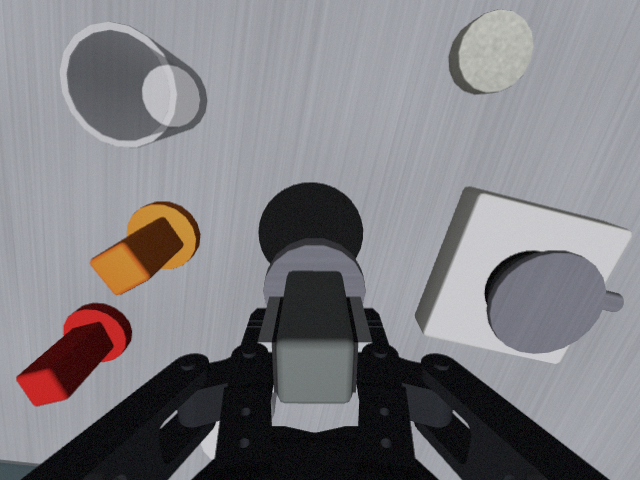

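Mat disc at (311,230), tamper disc above it at (314,275). I lower it to just above the mat, then look.

servo_tool --motion '[[[-0.2, 0.1, 1.5], 0, 0], [[0, 0, 2.5], 0, 0], [[0, 0, 2.5], 0, 0], [[0, 0, 1.2], 0, 0], [[0, 0, 0.6], 0, 0], [[0, 0, 0.3], 0, 0], [[0, 0, 0], 0, 0], [[0, 0, 0], 0, 0]]'

```text
time: 43.65
position: [443.7, -273.2, 41.6]
tool_rot: [[0.981, 0.194, 0.001], [0.194, -0.981, -0.001], [0.001, 0.001, -1.0]]
ft_force: [0.0, 0.2, -1.9]
grip_width: 0.324
```

Run:
```python
from tgt import *
tgt(444.6,-272.4,37,11.2)
w=cam("wrist");cv2.imwrite("pics/w33.png",w["frame"][:,:,::-1])
```

```text
pos [ 443.7 -273.2   41.6] az 11.17 shift now-axes [ 0.1  -0.06  0.46] turn -0.03 shift after turn [ 0.11 -0.06  0.46]
```

View pics/w33.png

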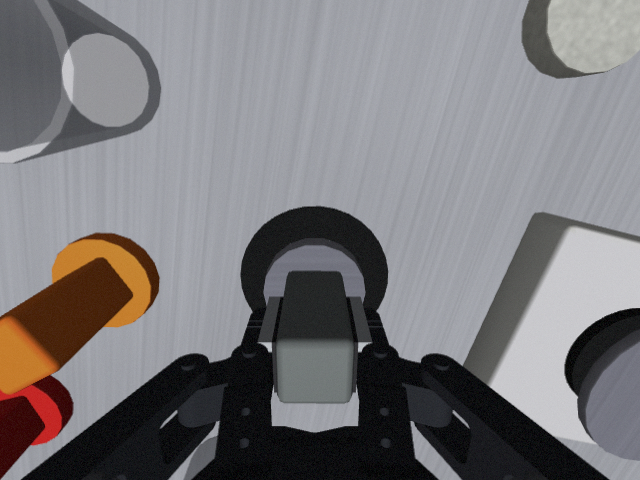

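servo_tool --motion '[[[0, 0, 0.2], 0, 0], [[0, 0, 0.2], 0, 0], [[0, 0, 0.1], 0, 0], [[0, 0, 0], 0, 0], [[0, 0, 0], 0, 0]]'

```text
time: 44.2
position: [443.4, -272.8, 36.7]
tool_rot: [[0.981, 0.194, 0.001], [0.194, -0.981, 0.001], [0.001, -0.0, -1.0]]
ft_force: [-4.8, 3.0, 10.6]
grip_width: 0.32
```

servo_tool --motion '[[[0, 0, -0.05], 0, 0.35], [[0, 0, 0], 0, 0.4], [[0, 0, 0], 0, 0.5], [[0, 0, 0], 0, 0.6], [[0, 0, 0], 0, 0.6], [[0, 0, 0], 0, 0.6], [[0, 0, -1], 0, 0.6], [[0, 0, -2], 0, 0.6], [[0, 0, -3], 0, 0.6], [[0, 0, -3], 0, 0.6], [[0, 0, -3], 0, 0.6], [[0, 0, -3], 0, 0.6], [[0, 0, -3], 0, 0.6], [[0, 0, -3], 0, 0.6], [[0, 0, -2], 0, 0.6], [[0, -1, 0], 0, 0.6], [[0, 0, 0], 0, 0.6]]'

```text
time: 45.9
position: [441.3, -262.5, 267.3]
tool_rot: [[0.981, 0.194, 0.002], [0.194, -0.981, 0.001], [0.002, -0.0, -1.0]]
ft_force: [-0.1, -0.1, -0.4]
grip_width: 0.599
```

Run:
```python
from tgt import *
print(env.observe()["time"],np.round(env.observe()["position"],1))
for n in("wrist","scene","top"):
    w=cam(n);cv2.imwrite(f"pics/{n}40.png",w["frame"][:,:,::-1])
    if n=="scene": crop(w,160,130,330,320,3.1,"s40c.png")
    import pickle;pickle.dump(w,open(f"c40{n}.pkl","wb"))
```

```text
45.9 [ 441.3 -262.5  267.3]
```

View pics/wrist40.png

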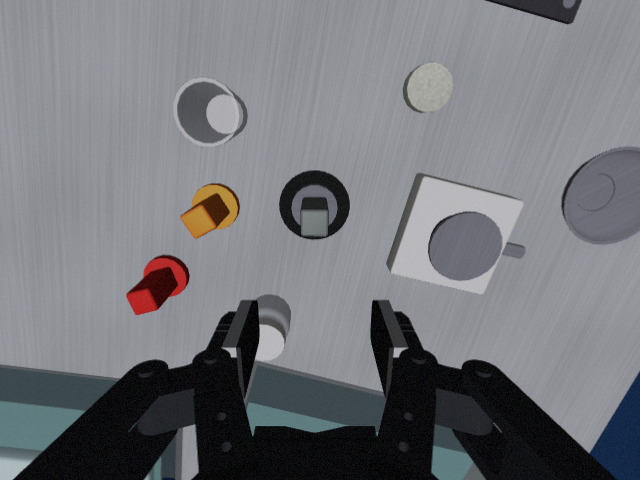

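View pics/s40c.png

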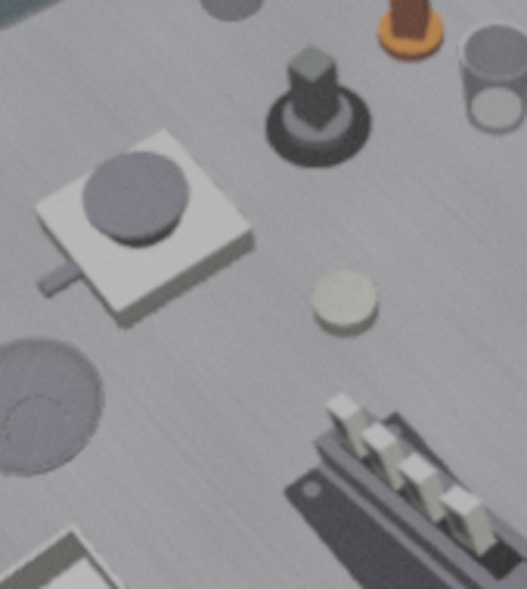

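View pics/top40.png

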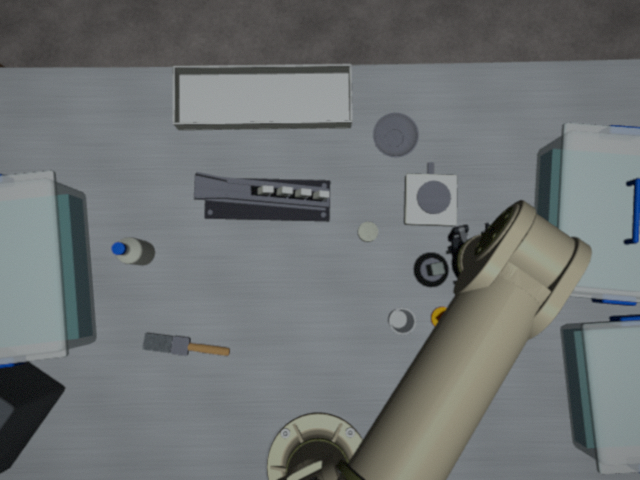

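Run:
```python
from tgt import *
import pickle
w=pickle.load(open("c40wrist.pkl","rb"))
print(onz(w,[[314.5,223]],78).round(1),onz(w,[[314.5,203.5]],3).round(1))
print(env.observe()["time"]); print(env.hand_in())
```

```text
[[ 444.4 -273.2   78. ]] [[ 444.  -270.9    3. ]]
46.05
the job is handed in; nothing more can be done
None
```

I handed the job in at 46 s with every step done. It reports no verdict, so the results below come from my own camera and force checks.

- **Valve bodies:** four were present. I gripped each by its upper tab, turned its nose downhill, set its tail on the rail's open entry and let it slide down. In the scene picture the tab tops lie within about 2 px of where they should be for a row resting on the stop. The final scene and top pictures still show all four in the tube.
- **Pump strokes:** I made two with the grey tamper, each held at the bottom for at least 1.2 s. Both times the force rose to about 21 N at the bottom, where the tamper's height gives a stroke of about 14 mm. The plate looked level, and the tamper was within about 3 mm of its middle. I could not read the stroke itself. I lifted the tamper clear of the plate after each stroke. A picture after the first shows the plate up, and so do the final pictures.
- **Tamper:** it stands upright on its mat, about 2 mm from the middle. The gripper is open and well clear.
- **Other things on the counter:** the bystanders and the orange and red look-alikes look unmoved in the last pictures, except the jar, which is partly hidden by the arm there. I did not measure their positions. I saw no part knocked aside during the run.
- **Disagreement between views:** my estimates of the plate's middle differed by up to 4 mm between cameras. I used the wrist view, which showed tamper and plate together, and corrected by 1.5 mm before the second stroke.

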